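# Load the café toaster with sandwich cages and start it

## Task

Get the café toaster going for the breakfast order: take the blue cover off it and lay it flat in the middle of the wooden board, slide the red browning selector all the way to its end stop at the large dark dot, and stand every sandwich cage from the rack in a toaster slot of its own, pushed in until it rests on the carriage. Once the selector is set and all the cages are in, press the red lever down until it catches and stays down with the cages sunk in the slots. Leave the coffee, pastries and other things on the counter where they are.

Things in the scene. Friction and masses are not known exactly. Their poses are not given: they have to be found in the camera images.
- toaster: fixed catering toaster 220 (x) by 260 (y) by 170 mm high; origin at the centre of its underside, -x is its front (towards the robot), z up. Flat top at 170 mm with four parallel slots that run along its x
- toast_lever (a joint): toaster lever, m pressed down: 0 = up, 0.040 = fully down. A spring of about 14 N (less the weight of the cages) pushes it up over the first 30 mm or so; then a catch snaps it down and holds it at 0.040. The lever carries the carriage on which the cages stand inside the toaster, so they sink 40 mm with it
- lever_top (a point): centre of the top face of the red lever knob (40 x 46 mm from above, 20 mm thick), which stands out from the toaster's front: its centre is 35 mm ahead of the front face; 155 mm above the counter when up, 115 mm when down
- browning (a joint): browning selector, m along its track: it slides along the toaster's +y from 0 (small pale dot) to the end stop at 0.100 (large dark dot, full browning); friction about 1.5 N
- browning_top (a point): centre of the top of the red selector grip: 28 mm along the toaster's x, 20 mm along its y, 32 mm tall (from 6 mm above the toaster's top). Its black track on the top's front edge is 40 mm wide and 6 mm tall
- cover: loose blue dust cover, a plate 130 (x) by 215 (y) by 10 mm with a wooden grip 24 mm thick (x), 70 mm long (y), rising to 46 mm; 0.25 kg; origin at the centre of its underside. At the start it lies over the slots
- board: fixed wooden board 160 (x) by 240 (y) by 12 mm for the cover; origin at the centre of its underside
- rack: fixed wooden rack 135 (x) by 235 (y) by 45 mm high with four slots along its x, 60 mm apart, in which the cages stand on the counter; origin at the centre of its underside
- slot_0 (a point): centre of the mouth of toaster slot 0 (slots 60 mm apart along y, slot 0 at -y), in the top face, axes as the toaster's: 117 mm long (x), 22 mm wide (y), bevelled edges; with the lever up the carriage lies 70 mm below the mouth, with it down 110 mm
- slot_1 (a point): centre of the mouth of toaster slot 1 (slots 60 mm apart along y, slot 0 at -y), in the top face, axes as the toaster's: 117 mm long (x), 22 mm wide (y), bevelled edges; with the lever up the carriage lies 70 mm below the mouth, with it down 110 mm
- slot_2 (a point): centre of the mouth of toaster slot 2 (slots 60 mm apart along y, slot 0 at -y), in the top face, axes as the toaster's: 117 mm long (x), 22 mm wide (y), bevelled edges; with the lever up the carriage lies 70 mm below the mouth, with it down 110 mm
- slot_3 (a point): centre of the mouth of toaster slot 3 (slots 60 mm apart along y, slot 0 at -y), in the top face, axes as the toaster's: 117 mm long (x), 22 mm wide (y), bevelled edges; with the lever up the carriage lies 70 mm below the mouth, with it down 110 mm
- cage_0: flat steel toasting cage with a sandwich in it, standing upright in the rack (may be absent): blade 105 mm wide (x), 16 mm thick (y), 95 mm high, with a black handle above it 30 mm wide (x), 14 mm thick (y), up to 145 mm; 0.13 kg; origin at the centre of its foot, z up; both faces alike
- cage_1: flat steel toasting cage with a sandwich in it, standing upright in the rack (may be absent): blade 105 mm wide (x), 16 mm thick (y), 95 mm high, with a black handle above it 30 mm wide (x), 14 mm thick (y), up to 145 mm; 0.13 kg; origin at the centre of its foot, z up; both faces alike
- cage_2: flat steel toasting cage with a sandwich in it, standing upright in the rack (may be absent): blade 105 mm wide (x), 16 mm thick (y), 95 mm high, with a black handle above it 30 mm wide (x), 14 mm thick (y), up to 145 mm; 0.13 kg; origin at the centre of its foot, z up; both faces alike
- cage_3: flat steel toasting cage with a sandwich in it, standing upright in the rack (may be absent): blade 105 mm wide (x), 16 mm thick (y), 95 mm high, with a black handle above it 30 mm wide (x), 14 mm thick (y), up to 145 mm; 0.13 kg; origin at the centre of its foot, z up; both faces alike
- cup_a: white cup of coffee on its saucer (one piece, 136 mm across, 75 mm tall), bystander; origin at the centre of its underside
- cup_b: a second such cup and saucer, bystander; origin at the centre of its underside
- plate_a: brass plate with croissants (200 mm across, about 75 mm tall), bystander; origin at the centre of its underside
- plate_b: white plate with a croissant (170 mm across, 40 mm tall), bystander; origin at the centre of its underside
- sugar_jar: amber sugar jar (72 mm across, 100 mm tall), bystander; origin at the centre of its underside
- syrup: green syrup bottle (66 mm across, 150 mm tall), bystander; origin at the centre of its underside
- milk_jug: steel milk jug with a handle (80 mm across, 90 mm tall), bystander; origin at the centre of its underside
Mind the look-alikes: they are no part of the job. Leave any turquoise look-alike of the cage_2 alone.

How it is judged:
By the outcome, as a careful person would: the job done as asked, in the order asked, and still so for the second after the job is handed in, with the robot touching nothing.
Of cage_0, cage_1, cage_2, cage_3 only 2 to 4 are there at a start; the rules pass over those that are not, and their reading is None.
At some moment in a run one of cover may be knocked a few centimetres aside while the robot is not near it.
It also fails if it takes over 210 s, if anything falls off the work surface, if the arm or the gripper's body presses on something with over 40 N, if the wrist force passes 120 N, or if a joint passes its speed limit or range.

## Robot

A 6-joint arm with a two-finger parallel gripper is mounted at the origin on the work surface. World frame = base frame: x ahead of the robot, y to its left, z up, the work surface at z = 0. Lengths are in m, angles in rad, forces in N, time in s.
With the tool pointing down it reaches from about 0.375 to 0.9 m from the base axis. Payload 3.1 kg.
Tool frame: the origin (TCP) lies at the very end of the fingers, on their centre line; the grasp point (between the pads) lies 19 mm behind it (manip.grasp_offset is the distance from the TCP to the grasp point, in m); y points along the fingers, z is the direction in which the jaws open and shut, and the axes are right-handed (so a half turn about y gives the same grasp; the last joint's range is limited). The gripper opens to 85 mm and grips with 20 to 120 N. Pads are 22 mm wide; open, the fingers measure 114 mm over their backs; the gripper's body (76 mm by 85 mm) begins 54 mm behind the grasp point. The pads swing forward as they close: fully open they stand 13 mm farther back than shut.
Start: joints at [1.02, 0.527, 1.433, -0, 1.181, -0.178], TCP at [0.228, 0.582, 0.201] pointing down, gripper open.
Joint ranges: [-3.08, 3.08], [-0.75, 2.2], [0.22, 2.44], [-1.43, 4.57], [0, 2.65], [-2.85, 2.85]. Speed limits (rad/s): [2.79, 2.79, 3.14, 3.14, 3.14, 3.14].

## Interface

Orientations are given as a unit quaternion [x, y, z, w].
In Python, from station import manip gives the robot as it stands.
- The arm moves only by the tool apply_moves, never from a script. Its argument "motion" is a list of rows, each a list of 5 numbers: the finger opening in mm, from 0 to 85.4, then the shift along the tool's x, y, z in units of 30 mm (1.0 is 30 mm), then the turn about the tool's y in units of 10 degrees (1.0 is 10 degrees). In form: [[fingers, x, y, z, twist], ...]. A call has 1 to 12 rows; each row is the pose to reach, as a shift and turn from the pose commanded when the call began, along the tool's axes at that moment; what a row does not reach only later rows make up. A row lasts 1/8 s, in which the tool goes at most 62.5 mm and 10.7 degrees, less where a joint would pass 70% of its speed; a pose out of reach is approached as far as the arm can. A call with a gripper value outside its range is refused whole. The fingers move at their own pace and stop on an object; "squeeze" is the grip in N (left out, the last holds). Time passes only in rows, so rows that repeat a pose let the fingers close. It gives the time, the measured TCP pose, the force and the opening at its end, in the units of the state.
- manip.sense(): the state, without advancing time (a new reading comes with each control period).
- manip.snapshot(name): name is "scene" or "top"; returns the picture (400x640x3 uint8, red, green, blue); there is no depth.
- manip.get_calibration(name): a dict with "intrinsics" (3x3 intrinsics, pixels), "extrinsics" (4x4, takes a point from camera to world coordinates). Camera axes: x right, y up, looking along -z (the intrinsics and any distortion apply to the point x, -y, -z); pixel columns grow to the right and rows downward; lengths in m; the calibration is good to about 2 mm. A picture is of the moment at which its call begins. get_calibration takes no time and is no camera call.
- manip.sign_off(): hands the job in, once; it reports no verdict.
The state is a dict: "t": time; "q": joint angles; "qd": joint speeds; "tau": joint torques, N m; "tcp_pos": TCP position; "tool_rot": TCP orientation; "force": force on the tool from outside, world axes, zero at the start; "ft_torque": the same for the moment, N m; "finger_gap": opening from 0.0 (shut) to 1.0 (fully open).
Only numpy, scipy, OpenCV 4.12 (cv2) and the standard library are available. Lean on these libraries where they do the work, as an engineer would, in place of code of your own. Each camera call takes 0.05 s, during which the arm holds its last target.

## Working session

There is one attempt and no reset: what is moved stays moved. The work goes in short steps, Python scripts to look and compute and a tool call to move; the robot and the scene stay as the last step left them, time stands still between calls to the robot, and variables do not carry over. Pictures are saved under pics/ and viewed, and the job is handed in when it is done.

Besides the shell and the picture viewer there is one more tool, called after "Emit:" as name([rows], argument=value, ...), one row to a line, values as JSON. apply_moves: Moves the arm, as the interface text tells. Its arguments: {"type":"object","properties":{"motion":{"type":"array"},"squeeze":{"type":"number"}},"required":["motion"]}

```bash
ls; mkdir -p pics; python3 - <<'E'
from station import manip
import cv2,numpy as np
np.set_printoptions(precision=4,suppress=True)
s=manip.sense();print(s)
for n in("scene","top"):
    cv2.imwrite(f"pics/{n}0.png",manip.snapshot(n)[:,:,::-1]);c=manip.get_calibration(n);print(n,c)
E
```

```text
pics
{'t': 0.0, 'q': array([ 1.0195,  0.5285,  1.4339,  0.    ,  1.1814, -0.1785]), 'qd': array([ 0.0008, -0.0005,  0.0014,  0.0004, -0.0007, -0.0001]), 'tau': array([ -0.0004, -44.235 , -17.802 ,  -0.0003,   0.0084,  -0.    ]), 'tcp_pos': array([0.2272, 0.5814, 0.1998]), 'tool_rot': array([ 0.6956, -0.1313,  0.1308, -0.6941]), 'force': array([-0.1348,  0.9254,  0.831 ]), 'ft_torque': array([ 0.0229, -0.017 ,  0.0389]), 'finger_gap': 0.9995609975380388}
scene {'intrinsics': array([[383.247 ,   0.    , 320.116 ],
       [  0.    , 383.247 , 195.0382],
       [  0.    ,   0.    ,   1.    ]]), 'extrinsics': array([[ 0.3162, -0.699 ,  0.6414,  1.3471],
       [ 0.9485,  0.2446, -0.2011, -0.2619],
       [-0.0163,  0.672 ,  0.7404,  1.039 ],
       [ 0.    ,  0.    ,  0.    ,  1.    ]])}
top {'intrinsics': array([[483.1098,   0.    , 320.6706],
       [  0.    , 483.1098, 200.4881],
       [  0.    ,   0.    ,   1.    ]]), 'extrinsics': array([[ 0.0185,  0.9966, -0.0804,  0.4538],
       [-0.9998,  0.0188,  0.0025,  0.0149],
       [ 0.004 ,  0.0803,  0.9968,  1.8705],
       [ 0.    ,  0.    ,  0.    ,  1.    ]])}
```

View pics/scene0.png

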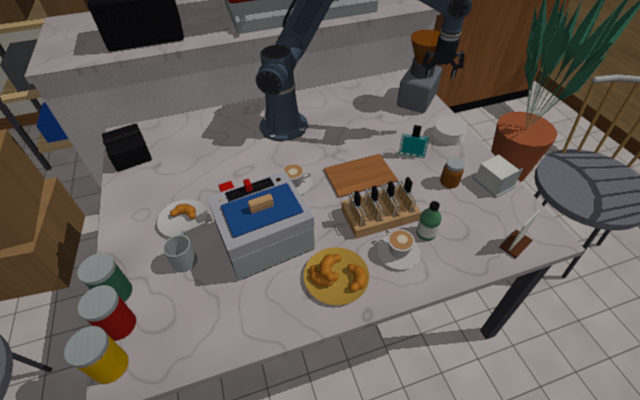

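View pics/top0.png

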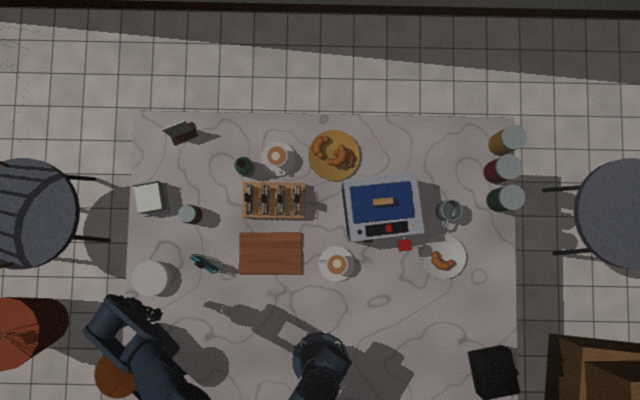

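```bash
cat > h.py <<'E'
from station import manip
import cv2,numpy as np
np.set_printoptions(precision=4,suppress=True)
def crop(n,im,u0,u1,v0,v1,f,out):
    c=im[v0:v1,u0:u1,::-1]; c=cv2.resize(c,None,fx=f,fy=f,interpolation=cv2.INTER_CUBIC)
    for u in range((u0+9)//10*10,u1,10):
        x=(u-u0)*f; cv2.line(c,(x,0),(x,5 if u%50 else 14),(0,255,255),1)
        if u%20==0: cv2.putText(c,str(u),(x,22),0,.32,(0,255,255),1)
    for v in range((v0+9)//10*10,v1,10):
        y=(v-v0)*f; cv2.line(c,(0,y),(5,y),(0,255,255),1)
        if v%20==0: cv2.putText(c,str(v),(8,y+4),0,.32,(0,255,255),1)
    cv2.imwrite(out,c)
def cal(n):
    c=manip.get_calibration(n); return c["intrinsics"],c["extrinsics"]
def ray(n,u,v,z):
    K,T=cal(n); d=np.array([(u-K[0,2])/K[0,0],-(v-K[1,2])/K[1,1],-1.])
    d=T[:3,:3]@d; o=T[:3,3]; return o+d*(z-o[2])/d[2]
def proj(n,p):
    K,T=cal(n); q=T[:3,:3].T@(np.array(p)-T[:3,3]); return K[0,0]*q[0]/-q[2]+K[0,2], K[1,1]*-q[1]/-q[2]+K[1,2]
E
python3 - <<'E'
from h import *
t=cv2.imread('pics/top0.png')[:,:,::-1]; s=cv2.imread('pics/scene0.png')[:,:,::-1]
crop('top',t,330,470,160,280,5,'pics/c1.png'); crop('top',t,225,345,140,285,4,'pics/c2.png')
crop('s',s,140,330,155,285,4,'pics/c3.png');crop('s',s,310,460,130,250,5,'pics/c4.png')
E
```

```text
(no output)
```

View pics/c1.png

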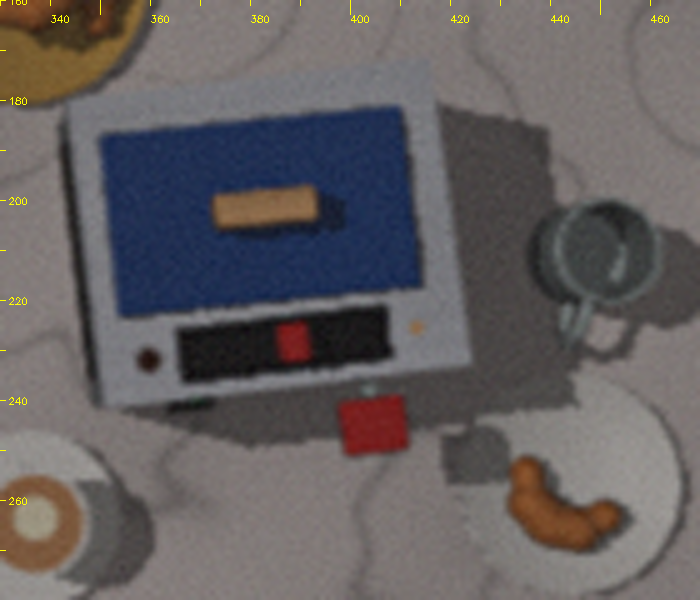

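View pics/c2.png

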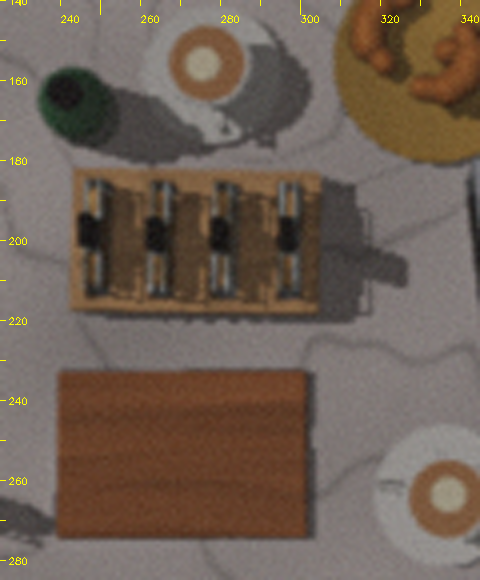

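View pics/c3.png

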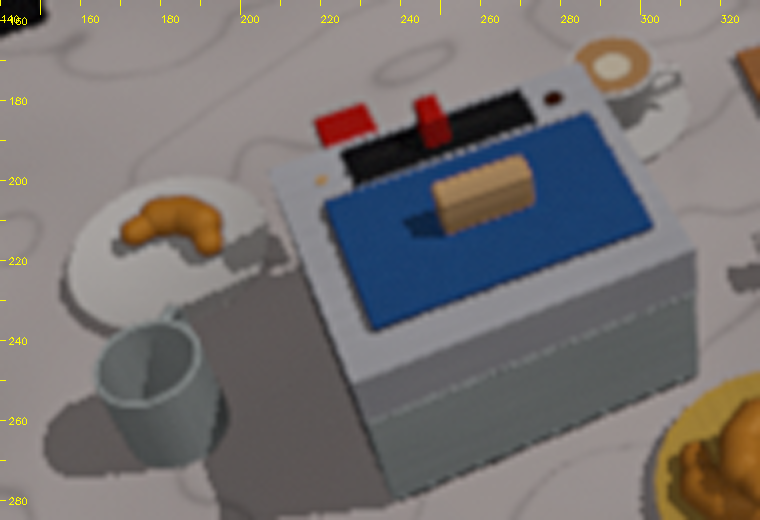

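View pics/c4.png

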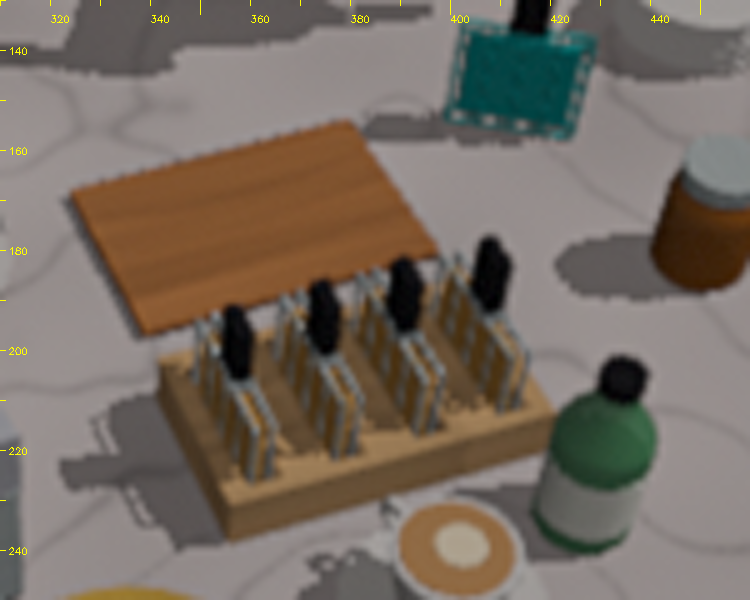

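```bash
cat > fit.py <<'E'
from h import *
from scipy.optimize import least_squares
def fit(obs,x0):
    # obs: list (cam,(u,v),(lx,ly,lz)); sol x,y,yaw
    def f(p,full=False):
        c,s=np.cos(p[2]),np.sin(p[2]); r=[]
        for n,uv,l in obs:
            w=[p[0]+c*l[0]-s*l[1],p[1]+s*l[0]+c*l[1],l[2]]
            r+=list(np.array(proj(n,w))-uv)
        return np.array(r)
    R=least_squares(f,x0,loss='soft_l1'); return R.x,f(R.x).reshape(-1,2)
E
python3 - <<'E'
from fit import *
T,S='top','scene'
toast=[(T,(343,181),(.11,.13,.17)),(T,(414.5,172),(.11,-.13,.17)),(T,(424,233),(-.11,-.13,.17)),(T,(350.5,241),(-.11,.13,.17))]
ts=[(S,(207,198),(-.11,-.13,.17)),(S,(284,172.5),(-.11,.13,.17)),(S,(314,217),(.11,.13,.17)),(S,(229,251),(.11,-.13,.17))]
for o in (toast,ts,toast+ts):
    x,r=fit(o,[.6,-.2,0.]);print('toaster',x,np.degrees(x[2]));print(r.T)
b=[(T,(239.3,232.5),(.08,.12,.012)),(T,(301.5,232.5),(.08,-.12,.012)),(T,(302.5,274),(-.08,-.12,.012)),(T,(239,274),(-.08,.12,.012))]
bs=[(S,(323.5,169),(-.08,-.12,.012)),(S,(380,153.5),(-.08,.12,.012)),(S,(398,180.5),(.08,.12,.012)),(S,(339,196),(.08,-.12,.012))]
for o in (b,bs,b+bs):
    x,r=fit(o,[.4,.1,0.]);print('board',x,np.degrees(x[2]));print(r.T)
b=[(T,(243,182),(.0675,.1175,.045)),(T,(304.5,183),(.0675,-.1175,.045)),(T,(304.5,218),(-.0675,-.1175,.045)),(T,(242.5,217),(-.0675,.1175,.045))]
bs=[(S,(342,202),(-.0675,-.1175,.045)),(S,(422,213),(.0675,.1175,.045)),(S,(355,231),(.0675,-.1175,.045))]
for o in (b,bs,b+bs):
    x,r=fit(o,[.5,.1,0.]);print('rack',x,np.degrees(x[2]));print(r.T)
print('cage handles top z.145',[ray(T,u,v,.145)[:2] for u,v in((246,197.5),(263,198),(279,197.5),(295.5,197.5))])
print('scene handles',[ray(S,u,v,.145)[:2] for u,v in((357,193),(374,187.5),(390.5,183),(407,179))])
print('selector',ray(T,387,228.5,.038+.17)[:2],ray(S,244,180,.208)[:2])
print('lever',ray(T,404.5,245,.155)[:2],ray(S,226,187,.155)[:2])
print('grip',ray(T,382.5,201.5,.216)[:2])
b=[(T,(350.5,187),(.065,.1075,.18)),(T,(409.5,181.5),(.065,-.1075,.18)),(T,(414,217.5),(-.065,-.1075,.18)),(T,(354,223),(-.065,.1075,.18))]
bs=[(S,(221,206),(-.065,-.1075,.18)),(S,(286,184),(-.065,.1075,.18)),(S,(303,212),(.065,.1075,.18)),(S,(234,236),(.065,-.1075,.18))]
for o in (b,bs,b+bs):
    x,r=fit(o,[.6,-.2,0.]);print('cover',x,np.degrees(x[2]));print(r.T)
s=manip.sense()
from scipy.spatial.transform import Rotation as R
print(R.from_quat(s['tool_rot']).as_matrix())
E
```

```text
toaster [ 0.5731 -0.2098  0.1416] 8.111961971204703
[[-0.4296  0.6831 -0.1635 -0.0047]
 [-0.5868 -0.481   0.1351  1.2509]]
toaster [ 0.5808 -0.2135  0.1474] 8.44459896240808
[[-0.5207  0.5457  0.4536 -0.4115]
 [ 0.0443 -2.1229 -0.0485  0.5722]]
toaster [ 0.577  -0.2118  0.144 ] 8.249149439456145
[[ 0.1007  1.1755  0.4804  0.6785 -0.0476  0.9018  0.5521 -0.2098]
 [-1.5757 -1.6389 -1.0656  0.2226 -1.0927 -2.9544 -0.9946 -0.7644]]
board [0.3979 0.1981 0.0237] 1.3559134832422797
[[ 0.0546  0.4204 -0.4937  0.0039]
 [-0.1256 -0.4455  0.1102  0.4562]]
board [0.406  0.1953 0.0218] 1.249158076412064
[[-0.0333 -0.1491  0.5401 -0.3109]
 [-0.8195 -0.0036 -0.2411  1.0293]]
board [0.4    0.1976 0.0229] 1.3111152119367024
[[ 0.2305  0.5903 -0.3555  0.1482  0.0236 -0.2765  0.3883 -0.2513]
 [-0.6993 -0.9698 -0.4213 -0.1253 -1.94   -1.0866 -1.4941 -0.2738]]
rack [0.5997 0.1887 0.0068] 0.3917254912901296
[[ 0.0567  0.3947 -0.1157 -0.3214]
 [-0.1253 -0.3799  0.1165  0.3803]]
rack [ 0.6073  0.1854 -0.0138] -0.792534724687904
[[-0.3742 -0.3482  0.844 ]
 [-0.6832  0.3872  0.1968]]
rack [0.6019 0.1878 0.003
[... 299 characters left out ...]
937]), array([0.5986, 0.1539]), array([0.5978, 0.2121]), array([0.5991, 0.2705])]
selector [ 0.4955 -0.219 ] [ 0.4916 -0.2358]
lever [ 0.4397 -0.2888] [ 0.449  -0.2946]
grip [ 0.5877 -0.2017]
cover [ 0.5881 -0.2048  0.113 ] 6.4749183358350235
[[-0.7604  0.9237  0.4741 -0.5755]
 [-0.2794 -0.4778  0.228   0.5149]]
cover [ 0.5975 -0.208   0.1215] 6.961103176958568
[[-0.879   1.2657  1.0428 -1.2082]
 [-0.1313 -1.2096 -0.4732  1.9612]]
cover [ 0.5909 -0.2061  0.1212] 6.94566625714817
[[-0.4817  1.14    0.9936  0.0081 -0.5928  1.2847  0.9832 -0.9683]
 [-0.7812 -1.4738 -0.8103 -0.0232 -1.8923 -2.7821 -2.2714 -0.0678]]
[[ 0.9313 -0.0011  0.3643]
 [-0.3643 -0.0017  0.9313]
 [-0.0004 -1.     -0.0019]]
```

Emit:
apply_moves([
  [85,0,-4,0,0],
  [85,0,-5,0,0],
  [85,2,-6,-2,1],
  [85,4,-6,-4,2],
  [85,6,-6,-5.5,3],
  [85,7.5,-6,-7,4],
  [85,9,-6,-8.5,5],
  [85,10.5,-6,-10,6],
  [85,12,-6,-11.5,6.2],
  [85,13.4,-6,-13,6.2],
  [85,14.8,-6,-14.4,6.2],
  [85,16,-6,-15.5,6.2],
])

```text
t: 1.6
tcp_pos: [0.4827, 0.0222, 0.3806]
tool_rot: [-0.528, 0.47, -0.47, 0.528]
force: [0.2, -0.1, 0.7]
finger_gap: 1.0
```

```bash
cat >> h.py <<'E'
from scipy.spatial.transform import Rotation as R
def st():
    s=manip.sense(); M=R.from_quat(s['tool_rot']).as_matrix()
    yaw=np.degrees(np.arctan2(M[1,2],M[0,2])); return s,M,yaw
def plan(p,yaw=None):
    s,M,y0=st(); d=M.T@(np.array(p)-s['tcp_pos'])/.03
    if yaw is None: yaw=y0
    tw=((y0-yaw+90)%180-90)/10
    print('plan',p,'->',d.round(3),'tw',round(tw,2)); 
def show():
    s,M,y=st(); print('t',round(s['t'],2),'tcp',s['tcp_pos'],'yaw',round(y,2),'tilt',M[:,1],'gap',round(s['finger_gap']*85.4,1),'F',s['force'],'q',s['q'])
E
python3 - <<'E'
from h import *
show(); plan([.588,-.203,.36],7)
E
```

```text
t 1.6 tcp [0.4827 0.0222 0.3806] yaw 6.62 tilt [-0.0002  0.0004 -1.    ] gap 85.4 F [ 0.2033 -0.0968  0.6861] q [-0.1862  0.1537  1.5036  0.0004  1.4846 -0.3018]
plan [0.588, -0.203, 0.36] -> [7.86  0.681 2.62 ] tw -0.04
```

Emit:
apply_moves([
  [85,1.7,0.2,0.6,0],
  [85,3.4,0.6,1.2,0],
  [85,5.0,1.3,1.8,0],
  [85,6.6,2,2.4,0],
  [85,7.9,2.7,2.7,0],
  [85,7.9,2.7,2.7,0],
  [85,7.9,2.7,2.7,0],
])

```text
t: 2.48
tcp_pos: [0.59, -0.2015, 0.2994]
tool_rot: [-0.528, 0.471, -0.47, 0.528]
force: [-0.8, 0.3, -0.2]
finger_gap: 0.995
```

```bash
python3 - <<'E'
from h import *
show(); s=manip.snapshot('scene');t=manip.snapshot('top')
p=manip.sense()['tcp_pos'];print(proj('scene',p),proj('top',p))
crop('s',s,150,330,110,260,4,'pics/d1.png'); crop('t',t,320,460,140,260,5,'pics/d2.png')
show()
E
```

```text
t 2.48 tcp [ 0.59   -0.2015  0.2994] yaw 6.63 tilt [-0.0012  0.0012 -1.    ] gap 85.0 F [-0.8416  0.2715 -0.1923] q [-0.5083  0.4358  1.3103  0.0005  1.3971 -0.6241]
(np.float64(257.97151546061804), np.float64(177.56607227787728)) (np.float64(385.67747922323537), np.float64(198.62927577258196))
t 2.58 tcp [ 0.5904 -0.2009  0.3006] yaw 6.7 tilt [ 0.0008 -0.0001 -1.    ] gap 85.2 F [ 0.6149 -0.2232  0.1389] q [-0.5071  0.434   1.31    0.0003  1.3968 -0.6242]
```

View pics/d1.png

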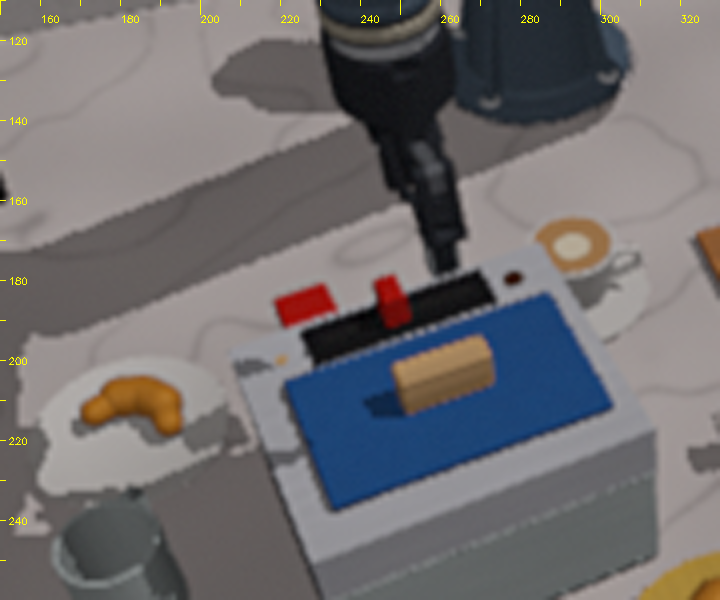

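View pics/d2.png

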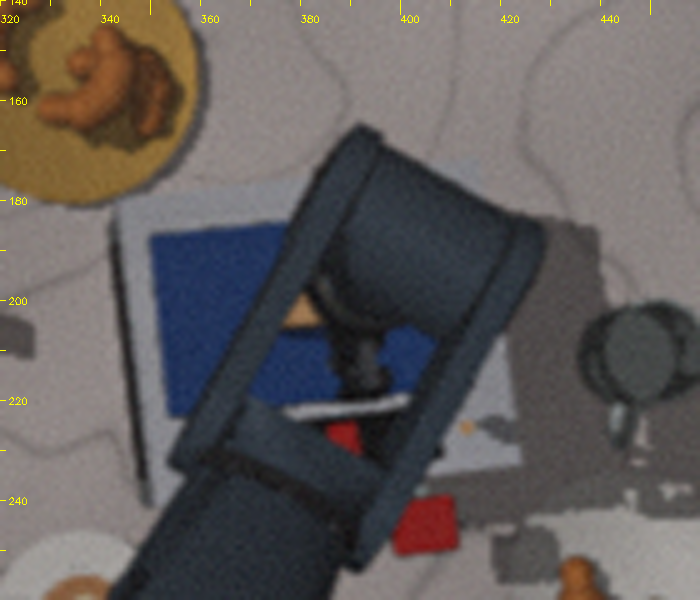

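```bash
python3 - <<'E'
from h import *
show(); plan([.591,-.205,.188],6.8)
E
```

```text
t 2.58 tcp [ 0.5904 -0.2009  0.3006] yaw 6.7 tilt [ 0.0008 -0.0001 -1.    ] gap 85.2 F [ 0.6149 -0.2232  0.1389] q [-0.5071  0.434   1.31    0.0003  1.3968 -0.6242]
plan [0.591, -0.205, 0.188] -> [0.137 3.753 0.   ] tw -0.01
```

Emit:
apply_moves([
  [85,0.13,1.3,0,0],
  [85,0.13,2.6,0,0],
  [85,0.13,3.5,0,0],
  [85,0.13,3.72,0,0],
  [85,0.13,3.72,0,0],
])

```text
t: 3.2
tcp_pos: [0.5914, -0.2054, 0.1892]
tool_rot: [-0.528, 0.469, -0.47, 0.528]
force: [-0.2, 0.6, 0.5]
finger_gap: 0.994
```

```bash
python3 - <<'E'
from h import *
show(); s=manip.snapshot('scene');
crop('s',s,150,330,110,260,4,'pics/e1.png')
E
```

```text
t 3.2 tcp [ 0.5914 -0.2054  0.1892] yaw 6.69 tilt [ 0.0013 -0.0006 -1.    ] gap 84.9 F [-0.2039  0.6385  0.4897] q [-0.5126  0.541   1.4431  0.0001  1.1561 -0.6294]
```

View pics/e1.png

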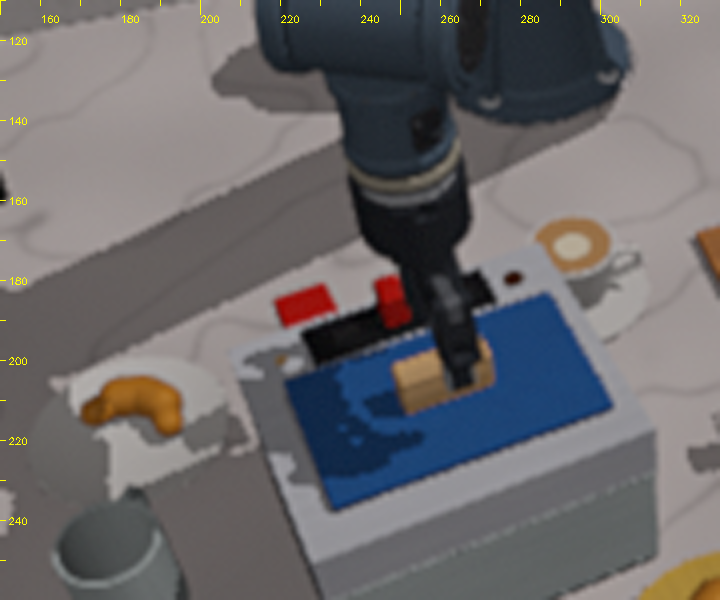

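Emit:
apply_moves([
  [60,0,0,0,0],
  [40,0,0,0,0],
  [25,0,0,0,0],
  [15,0,0,0,0],
  [10,0,0,0,0],
  [10,0,0,0,0],
], squeeze=50)

```text
t: 4.0
tcp_pos: [0.5908, -0.2059, 0.1881]
tool_rot: [0.528, -0.47, 0.47, -0.528]
force: [-0.6, -0.5, -0.5]
finger_gap: 0.116
```

```bash
python3 - <<'E'
from h import *
show(); s=manip.snapshot('scene');
crop('s',s,150,330,110,260,4,'pics/e2.png')
t=manip.snapshot('top');crop('t',t,320,460,140,260,5,'pics/e3.png')
E
```

```text
t 4.0 tcp [ 0.5908 -0.2059  0.1881] yaw 6.64 tilt [-0.0002  0.0001 -1.    ] gap 9.9 F [-0.6351 -0.5356 -0.5163] q [-0.5136  0.5424  1.4439 -0.0001  1.1554 -0.6295]
```

View pics/e2.png

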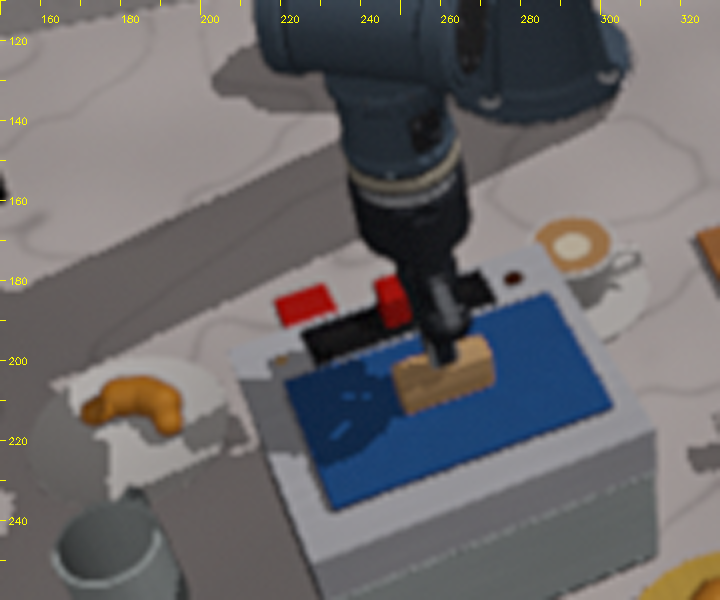

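View pics/e3.png

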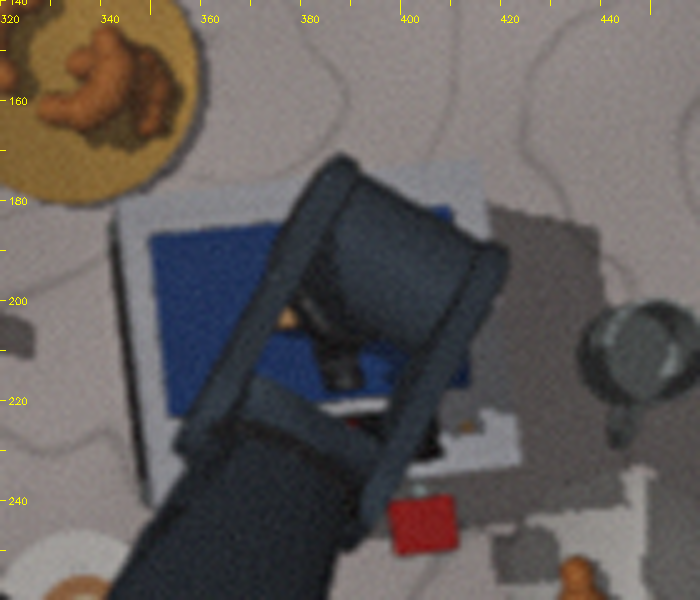

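```bash
python3 - <<'E'
from h import *
p=[.5908,-.2059,.188]
print(proj('scene',p),proj('top',p)); 
for z in(.188,.216,.23,.24): print(z,ray('scene',259.5,200.5,z))
print('grip edges', ray('scene',259,198.5,.216))
E
```

```text
(np.float64(261.552976806951), np.float64(205.09003810244215)) (np.float64(382.66155870480355), np.float64(201.25658655932816))
0.188 [ 0.5711 -0.2077  0.188 ]
0.216 [ 0.5966 -0.2095  0.216 ]
0.23 [ 0.6094 -0.2104  0.23  ]
0.24 [ 0.6185 -0.2111  0.24  ]
grip edges [ 0.5886 -0.2092  0.216 ]
```

```bash
python3 - <<'E'
from h import *
s=manip.snapshot('scene')
crop('s',s,230,290,170,220,12,'pics/e4.png')
for f in('e1',): pass
E
```

```text
(no output)
```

View pics/e4.png

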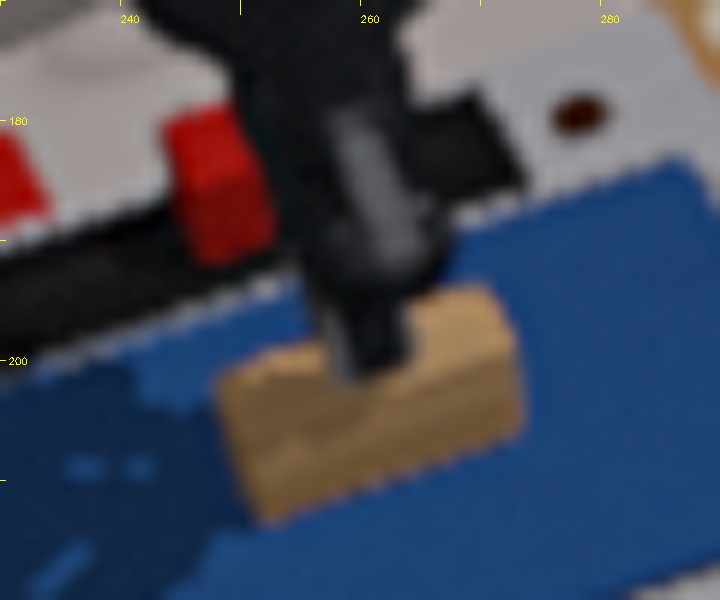

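```bash
python3 - <<'E'
from h import *
for z in(.216,.23,.24,.25): print(z,ray('scene',264,206.5,z))
for z in(.3,.31,.32,.33,.34): print(z,ray('scene',261,177.5,z))
print(proj('scene',[0,0,0]),proj('top',[0,0,0]))
t=manip.snapshot('top');s=manip.snapshot('scene')
crop('t',t,230,470,150,350,3,'pics/f1.png')
crop('s',s,200,380,20,200,4,'pics/f2.png')
E
```

```text
0.216 [ 0.6232 -0.2023  0.216 ]
0.23 [ 0.6355 -0.2033  0.23  ]
0.24 [ 0.6443 -0.2041  0.24  ]
0.25 [ 0.6531 -0.2048  0.25  ]
0.3 [ 0.5923 -0.193   0.3   ]
0.31 [ 0.6025 -0.1939  0.31  ]
0.32 [ 0.6127 -0.1948  0.32  ]
0.33 [ 0.623  -0.1958  0.33  ]
0.34 [ 0.6332 -0.1967  0.34  ]
(np.float64(283.61692078042137), np.float64(125.15218177825139)) (np.float64(320.4440802433037), np.float64(359.7712958181171))
```

View pics/f2.png

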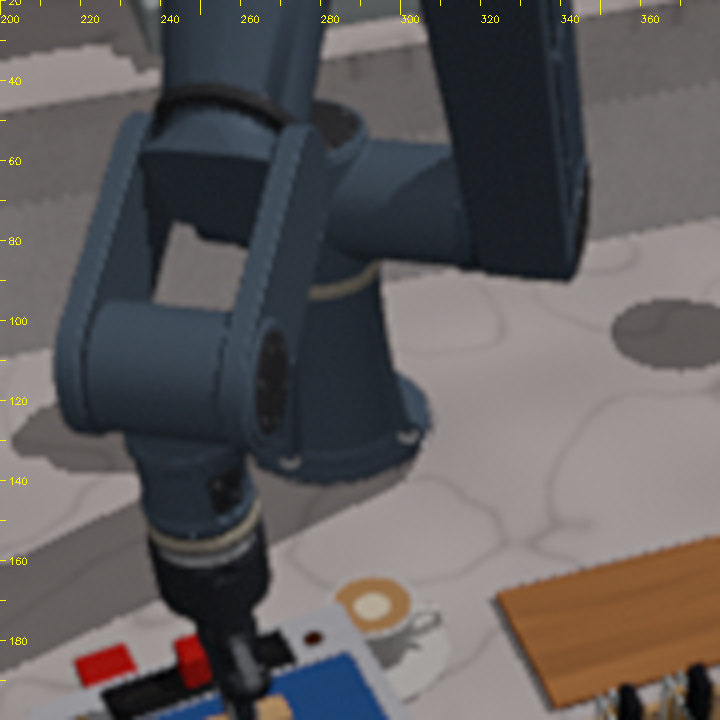

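View pics/f1.png

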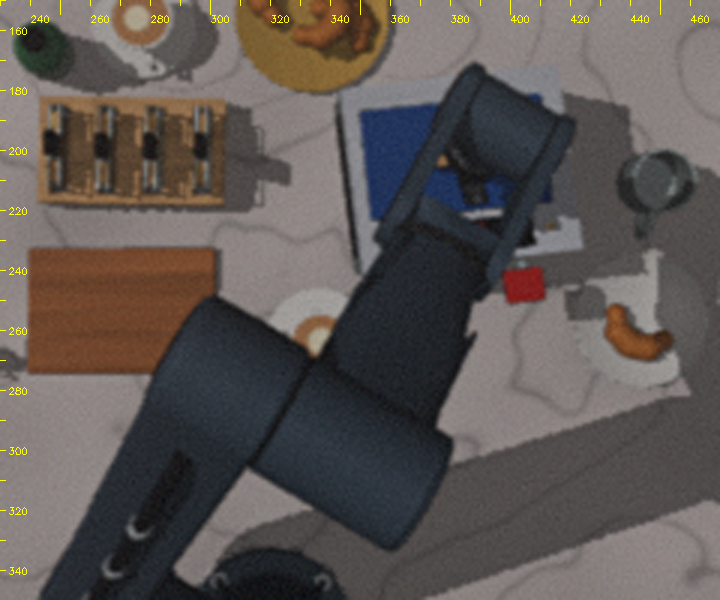

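Emit:
apply_moves([
  [10,0,0.05,0,0],
  [10,0,0.1,0,0],
  [10,0,0.1,0,0],
])

```text
t: 4.62
tcp_pos: [0.591, -0.2059, 0.1859]
tool_rot: [-0.528, 0.47, -0.47, 0.528]
force: [-1.8, 0.0, 4.6]
finger_gap: 0.12
```

Emit:
apply_moves([
  [10,0,0.05,0,0],
  [10,0,0.1,0,0],
  [10,0,0.1,0,0],
])

```text
t: 5.0
tcp_pos: [0.591, -0.2059, 0.1858]
tool_rot: [-0.528, 0.469, -0.471, 0.528]
force: [-5.1, 3.5, 17.6]
finger_gap: 0.113
```

```bash
python3 - <<'E'
from h import *
show()
s=manip.snapshot('scene')
crop('s',s,200,320,160,260,6,'pics/g.png')
show()
E
```

```text
t 5.0 tcp [ 0.591  -0.2059  0.1858] yaw 6.66 tilt [ 0.0015 -0.0012 -1.    ] gap 9.6 F [-5.1347  3.5086 17.6176] q [-0.5134  0.5443  1.4475 -0.0004  1.1478 -0.6294]
t 5.05 tcp [ 0.591  -0.2059  0.1858] yaw 6.66 tilt [ 0.0016 -0.0013 -1.    ] gap 10.2 F [-5.2148  2.8905 16.7381] q [-0.5134  0.5442  1.4476 -0.0004  1.1478 -0.6295]
```

View pics/g.png

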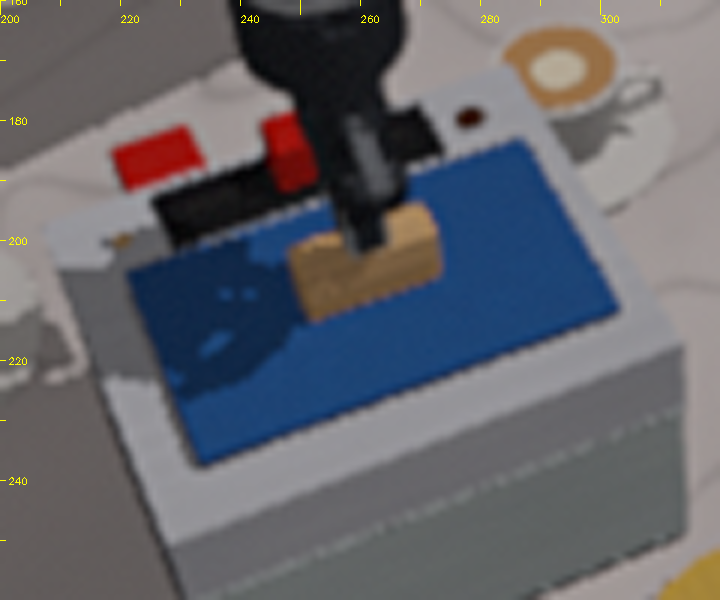

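Emit:
apply_moves([
  [10,0,-0.4,0,0],
  [60,0,-0.8,0,0],
  [60,0,-0.8,0,0],
  [60,0,-0.8,0,0],
  [60,0,-0.4,0,0],
  [60,0,0,0,0],
  [60,0,0.3,0,0],
  [60,0,0.6,0,0],
  [60,0,0.6,0,0],
])

```text
t: 6.18
tcp_pos: [0.5903, -0.2056, 0.163]
tool_rot: [0.528, -0.471, 0.469, -0.528]
force: [0.1, 0.1, -0.0]
finger_gap: 0.701
```

```bash
python3 - <<'E'
from h import *
show()
s=manip.snapshot('scene')
crop('s',s,200,320,160,260,6,'pics/g2.png')
show()
E
```

```text
t 6.17 tcp [ 0.5903 -0.2056  0.163 ] yaw 6.64 tilt [-0.0019  0.001  -1.    ] gap 59.9 F [ 0.1317  0.1119 -0.0316] q [-0.5136  0.5711  1.4682 -0.      1.1045 -0.6294]
t 6.22 tcp [ 0.5908 -0.2058  0.1637] yaw 6.64 tilt [-0.0007  0.0004 -1.    ] gap 60.3 F [-0.4745  1.2659  0.3833] q [-0.5136  0.5704  1.4674  0.      1.1046 -0.6294]
```

View pics/g2.png

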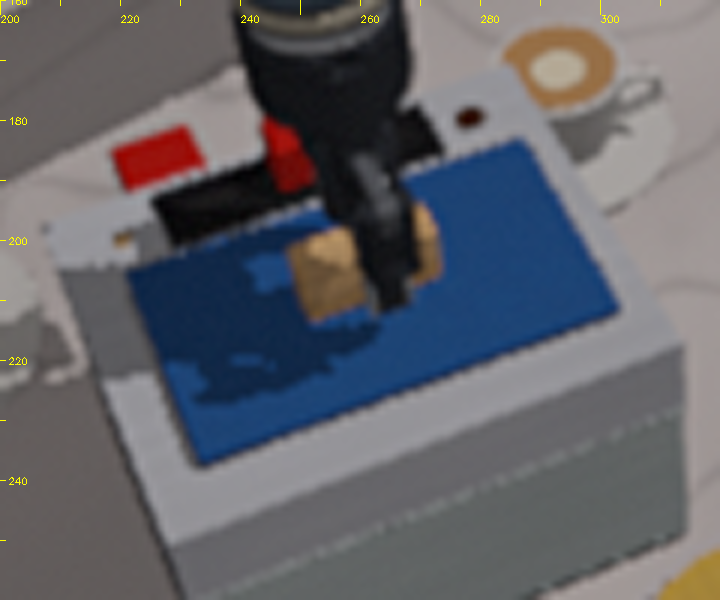

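Emit:
apply_moves([
  [60,0,0.15,0,0],
  [45,0,0.15,0,0],
  [30,0,0.15,0,0],
  [15,0,0.15,0,0],
  [15,0,0.15,0,0],
  [15,0,0.15,0,0],
], squeeze=60)

```text
t: 6.98
tcp_pos: [0.5911, -0.206, 0.1601]
tool_rot: [-0.528, 0.47, -0.47, 0.528]
force: [-0.6, -0.1, 2.7]
finger_gap: 0.266
```

```bash
python3 - <<'E'
from h import *
show()
s=manip.snapshot('scene');t=manip.snapshot('top')
crop('s',s,200,320,160,260,6,'pics/g3.png');crop('t',t,330,450,160,260,6,'pics/g4.png')
show()
E
```

```text
t 6.97 tcp [ 0.5911 -0.206   0.1601] yaw 6.64 tilt [ 0.0006 -0.0004 -1.    ] gap 22.7 F [-0.6412 -0.1475  2.7159] q [-0.5136  0.5745  1.4708 -0.0001  1.0955 -0.6295]
t 7.08 tcp [ 0.5911 -0.206   0.1601] yaw 6.64 tilt [ 0.0006 -0.0004 -1.    ] gap 23.2 F [-0.7214 -0.1591  3.2799] q [-0.5136  0.5745  1.4709 -0.0001  1.0955 -0.6295]
```

View pics/g3.png

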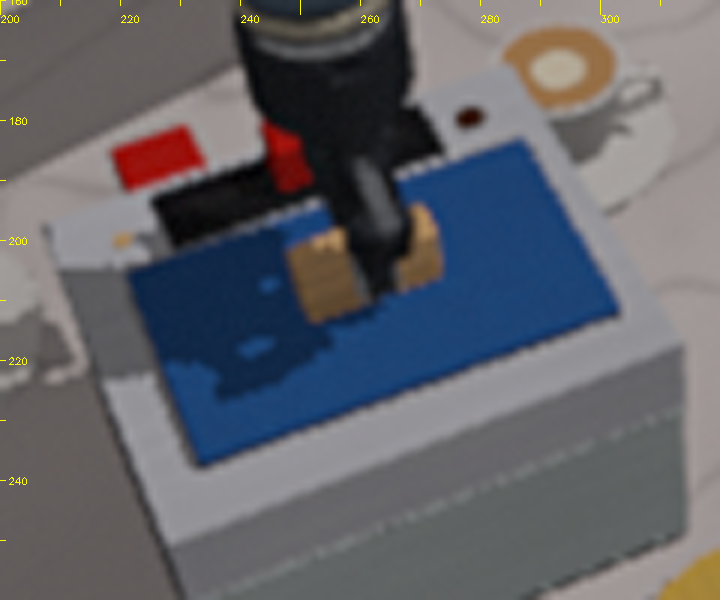

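View pics/g4.png

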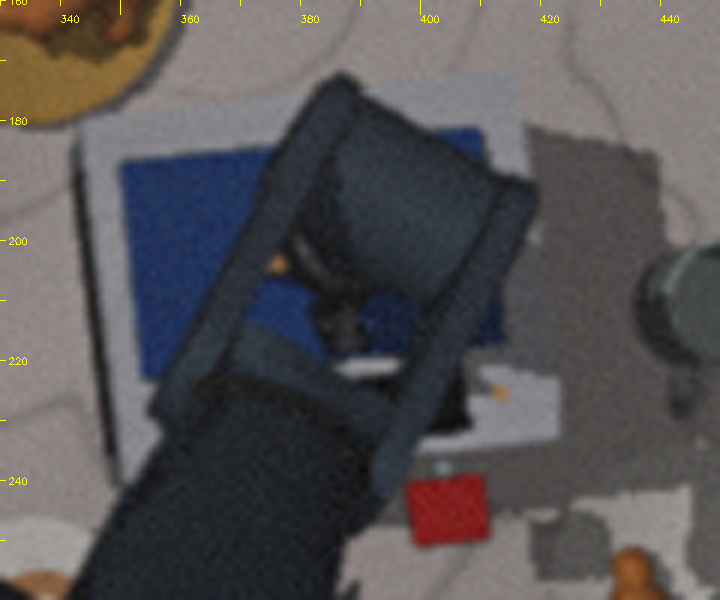

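Emit:
apply_moves([
  [15,0,-0.5,0,0],
  [15,0,-1.5,0,0],
  [15,0,-3,0,0],
  [15,0,-4,0,0],
  [15,0,-4,0,0],
])

```text
t: 7.7
tcp_pos: [0.5923, -0.2066, 0.2826]
tool_rot: [-0.528, 0.468, -0.472, 0.529]
force: [0.4, -0.5, -3.0]
finger_gap: 0.268
```

```bash
python3 - <<'E'
from h import *
show()
plan([.401,.198,.28],1.3)
s=manip.snapshot('scene');t=manip.snapshot('top')
crop('s',s,180,320,100,260,4,'pics/i1.png');crop('t',t,330,450,160,260,6,'pics/i2.png')
E
```

```text
t 7.7 tcp [ 0.5923 -0.2066  0.2826] yaw 6.64 tilt [ 0.0055 -0.0031 -1.    ] gap 22.9 F [ 0.3929 -0.5031 -2.9519] q [-0.5135  0.4509  1.3309  0.0001  1.3534 -0.6294]
plan [0.401, 0.198, 0.28] -> [-14.134   0.01   -4.775] tw 0.53
```

View pics/i1.png

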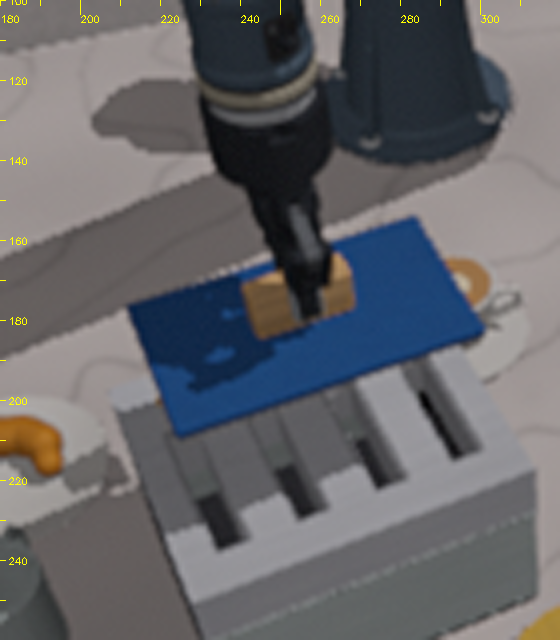

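View pics/i2.png

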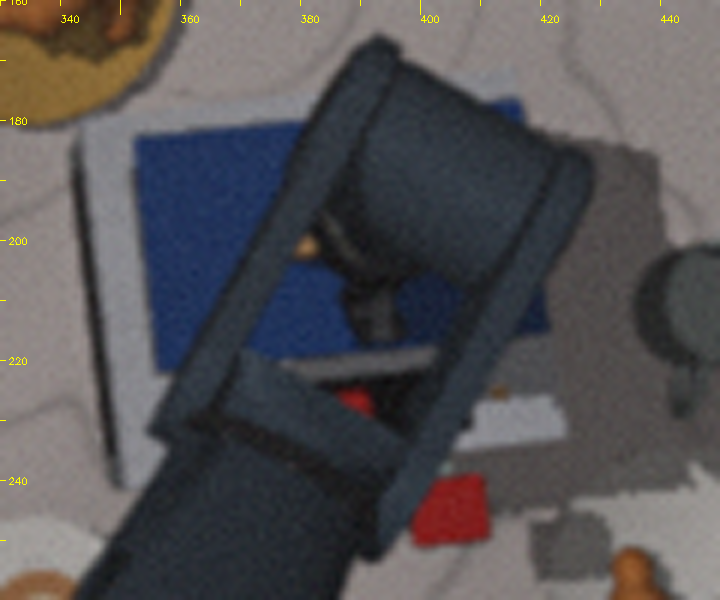

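Emit:
apply_moves([
  [15,-1,0,-0.3,0],
  [15,-2.4,0,-0.8,0.1],
  [15,-4,0,-1.35,0.2],
  [15,-5.6,0,-1.9,0.3],
  [15,-7.2,0,-2.4,0.4],
  [15,-8.8,0,-2.95,0.53],
  [15,-10.4,0,-3.5,0.53],
  [15,-12,0,-4,0.53],
  [15,-13.3,0,-4.5,0.53],
  [15,-14.1,0,-4.77,0.53],
  [15,-14.13,0,-4.77,0.53],
  [15,-14.13,0,-4.77,0.53],
])

```text
t: 9.3
tcp_pos: [0.3993, 0.1981, 0.2786]
tool_rot: [0.507, -0.494, 0.494, -0.505]
force: [0.5, -0.9, -2.3]
finger_gap: 0.267
```

```bash
python3 - <<'E'
from h import *
show()
plan([.401,.198,.05],1.3)
t=manip.snapshot('top');s=manip.snapshot('scene')
crop('t',t,330,450,160,260,6,'pics/j1.png');crop('t',t,220,340,170,290,5,'pics/j3.png');crop('s',s,140,330,155,285,4,'pics/j2.png')
show()
E
```

```text
t 9.3 tcp [0.3993 0.1981 0.2786] yaw 1.35 tilt [-0.0021 -0.0011 -1.    ] gap 22.8 F [ 0.4558 -0.8987 -2.3235] q [ 0.2094  0.1838  1.7524 -0.0006  1.2077  0.186 ]
plan [0.401, 0.198, 0.05] -> [-0.002  7.619  0.072] tw 0.01
t 9.4 tcp [0.3999 0.1978 0.279 ] yaw 1.27 tilt [-0.0011 -0.0006 -1.    ] gap 22.9 F [-0.181   0.0626 -2.5784] q [ 0.2082  0.1833  1.7515 -0.0004  1.208   0.1862]
```

View pics/j1.png

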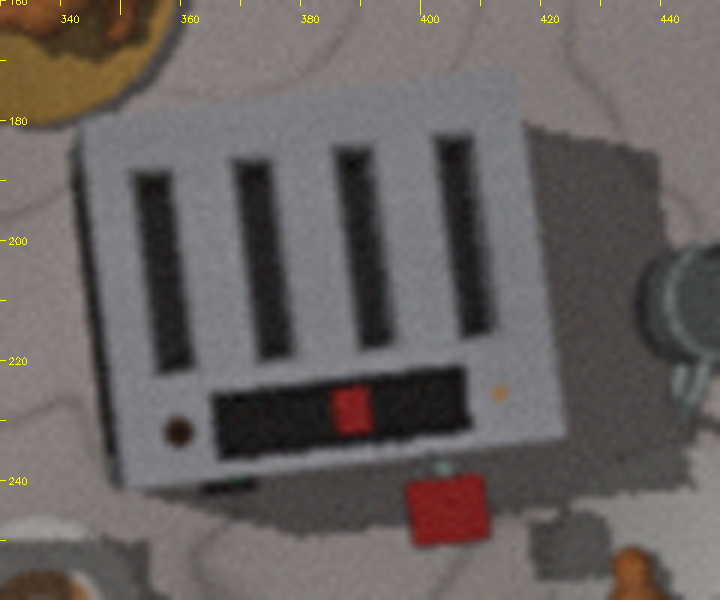

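View pics/j2.png

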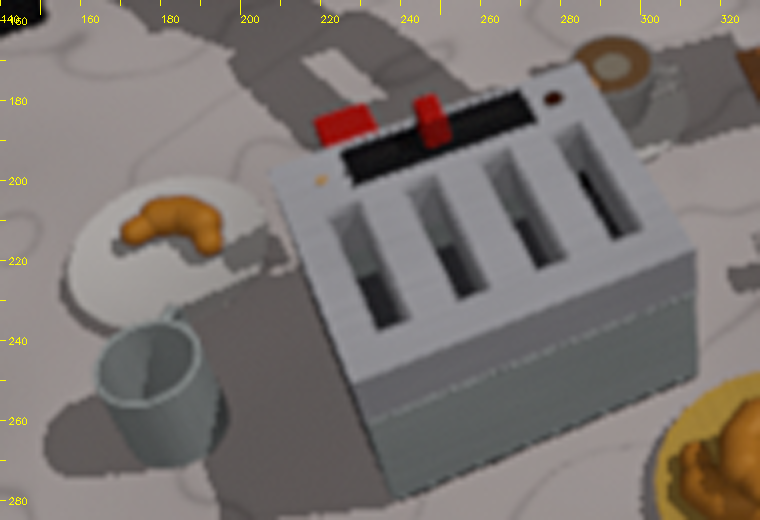

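View pics/j3.png

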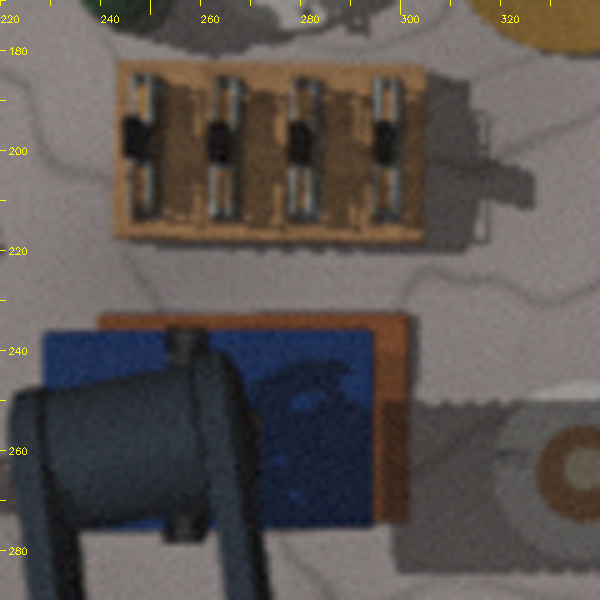

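```bash
python3 - <<'E'
from fit import *
T='top'
for z in(.269,.299):
    o=[(T,(228.7,236),(.065,.1075,z)),(T,(293.5,236),(.065,-.1075,z)),(T,(293,275.3),(-.065,-.1075,z))]
    x,r=fit(o,[.4,.2,0.]);print(z,x,np.degrees(x[2]),r.T)
# slots
o=[]
for i,(ut,vt,ub,vb) in enumerate([(404.5,183,409,216),(387.5,185,392.5,218),(371,187,376,220),(354,189,358.5,222)]):
    y=-.09+.06*i
    o+=[(T,(ut,vt),(.0585,y,.17)),(T,(ub,vb),(-.0585,y,.17))]
x,r=fit(o,[.6,-.2,0.]);print('slots',x,np.degrees(x[2]));print(r.T)
# free x offset of slots
for z in(.14,.17):
  o2=[(c,uv,(l[0],l[1],z)) for c,uv,l in o]
  x,r=fit(o2,[.6,-.2,0.]);print('slots',z,x,abs(r).mean())
E
```

```text
0.269 [0.3969 0.205  0.0175] 1.0049696338002625 [[-0.2882  0.0016  0.2847]
 [-0.1733 -0.1087  0.2831]]
0.299 [0.3974 0.2024 0.0185] 1.0616835188792184 [[-1.2545  0.2767  0.5975]
 [-0.3416 -0.3414  0.81  ]]
slots [ 0.588  -0.2046  0.1432] 8.206392454899811
[[ 0.0548  0.1403  0.2899 -0.2136  0.0086 -0.584   0.211   0.029 ]
 [-0.019  -0.2856  0.0674 -0.1718  0.1559 -0.0559  0.2463  0.0621]]
slots 0.14 [ 0.5903 -0.2086  0.1436] 0.38782804254454994
slots 0.17 [ 0.588  -0.2046  0.1432] 0.16219791538321182
```

Emit:
apply_moves([
  [15,0.1,1.3,0.03,0],
  [15,0.1,2.9,0.03,0],
  [15,0.1,4.5,0.03,0],
  [15,0.1,6.1,0.03,0],
  [15,0.1,7.7,0.03,0],
  [15,0.1,8.6,0.03,0],
  [15,0.1,8.9,0.03,0],
  [15,0.1,8.95,0.03,0],
  [15,0.1,8.95,0.03,0],
])

```text
t: 10.52
tcp_pos: [0.4018, 0.1957, 0.012]
tool_rot: [-0.505, 0.494, -0.495, 0.506]
force: [0.4, 0.5, -2.6]
finger_gap: 0.266
```

```bash
python3 - <<'E'
from h import *
show()
t=manip.snapshot('top');s=manip.snapshot('scene')
crop('s',s,300,420,130,230,6,'pics/k1.png');crop('t',t,220,340,170,290,5,'pics/k2.png')
show()
E
```

```text
t 10.53 tcp [0.4018 0.1957 0.012 ] yaw 1.32 tilt [ 0.0022  0.0004 -1.    ] gap 22.7 F [ 0.4112  0.4941 -2.5593] q [ 0.2023  0.6552  2.0208 -0.      0.4633  0.1793]
t 10.62 tcp [0.4017 0.1958 0.0122] yaw 1.34 tilt [ 0.0025  0.0005 -1.    ] gap 22.8 F [-0.617   0.4453 -3.2809] q [ 0.2026  0.6547  2.0211 -0.0001  0.4632  0.1792]
```

View pics/k1.png

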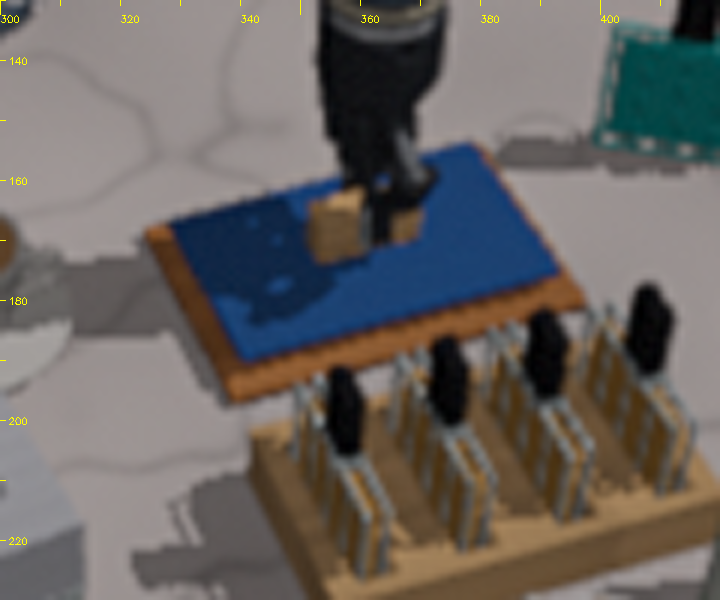

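View pics/k2.png

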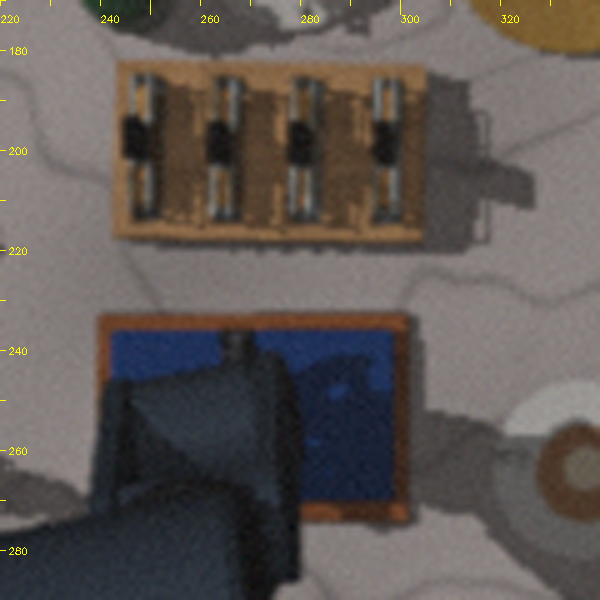

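Emit:
apply_moves([
  [15,0,0.1,0,0],
  [15,0,0.2,0,0],
  [15,0,0.27,0,0],
  [15,0,0.3,0,0],
  [15,0,0.3,0,0],
])

```text
t: 11.25
tcp_pos: [0.4006, 0.1957, 0.0021]
tool_rot: [0.506, -0.494, 0.494, -0.506]
force: [0.2, 0.2, -2.1]
finger_gap: 0.269
```

Emit:
apply_moves([
  [15,0,0.03,0,0],
  [15,0,0.07,0,0],
  [15,0,0.07,0,0],
])

```text
t: 11.62
tcp_pos: [0.4007, 0.1957, 0.002]
tool_rot: [-0.505, 0.494, -0.494, 0.506]
force: [-3.0, -0.6, 21.8]
finger_gap: 0.27
```

Emit:
apply_moves([
  [15,0,-0.05,0,0],
  [35,0,-0.05,0,0],
  [55,0,-0.05,0,0],
  [60,0,-0.05,0,0],
  [60,0,-1,0,0],
  [60,0,-2.8,0,0],
  [60,0,-4.6,0,0],
  [60,0,-6.6,0,0],
  [60,0,-7.6,0,0],
  [60,0,-8,0,0],
])

```text
t: 12.88
tcp_pos: [0.4014, 0.1959, 0.2417]
tool_rot: [-0.505, 0.493, -0.495, 0.507]
force: [0.2, -0.3, -0.3]
finger_gap: 0.702
```

```bash
python3 - <<'E'
from h import *
show()
s=manip.snapshot('scene');t=manip.snapshot('top')
crop('s',s,300,450,110,240,5,'pics/l1.png');crop('t',t,220,340,170,290,5,'pics/l2.png')
E
```

```text
t 12.88 tcp [0.4014 0.1959 0.2417] yaw 1.35 tilt [ 0.0034  0.0007 -1.    ] gap 59.9 F [ 0.1758 -0.3075 -0.3123] q [ 0.2028  0.228   1.8092 -0.      1.1009  0.1793]
```

View pics/l1.png

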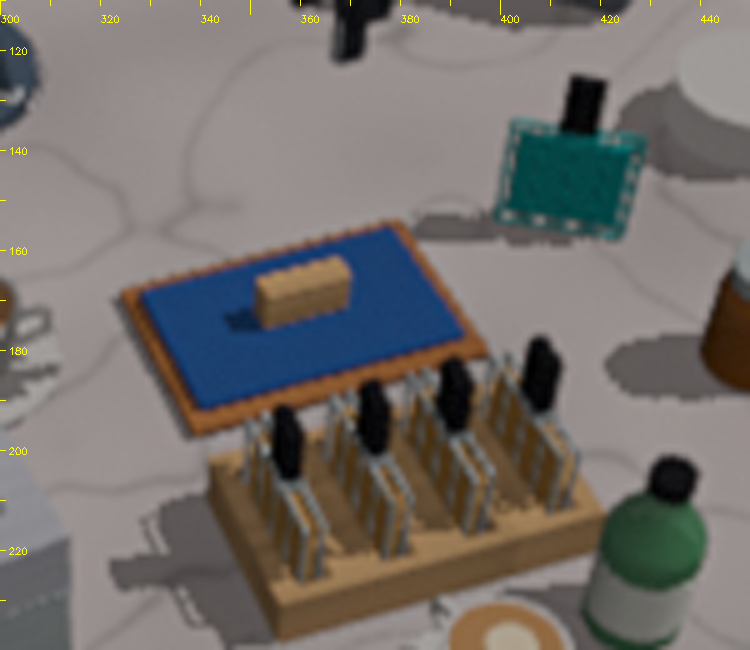

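View pics/l2.png

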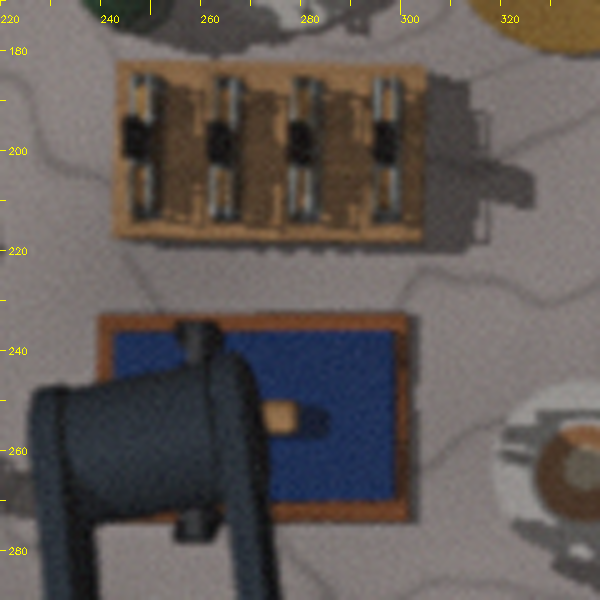

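```bash
python3 - <<'E'
from h import *
plan([.498,-.219,.242],98.2)
E
```

```text
plan [0.498, -0.219, 0.242] -> [13.896 -0.053  2.911] tw 8.31
```

Emit:
apply_moves([
  [60,1.3,0,0.3,0.9],
  [60,2.7,0,0.6,1.8],
  [60,4.2,0,0.9,2.7],
  [60,5.7,0,1.2,3.7],
  [60,7.2,0,1.5,4.7],
  [60,8.7,0,1.8,5.7],
  [60,10.2,0,2.1,6.7],
  [60,11.7,0,2.4,7.7],
  [60,13,0,2.7,8.3],
  [50,13.9,0,2.9,8.31],
  [50,13.9,0,2.9,8.31],
  [50,13.9,0,2.9,8.31],
])

```text
t: 14.48
tcp_pos: [0.4962, -0.2179, 0.2381]
tool_rot: [-0.052, 0.706, -0.704, 0.05]
force: [-0.3, 0.1, -0.4]
finger_gap: 0.581
```

```bash
python3 - <<'E'
from h import *
show();plan([.498,-.219,.157],98.2)
s=manip.snapshot('scene')
crop('s',s,190,310,130,230,6,'pics/m1.png')
E
```

```text
t 14.47 tcp [ 0.4962 -0.2179  0.2381] yaw -81.76 tilt [-0.0037  0.0031 -1.    ] gap 49.6 F [-0.2656  0.1476 -0.4429] q [-0.6203  0.3735  1.5932  0.0004  1.1797  0.8066]
plan [0.498, -0.219, 0.157] -> [-0.063  2.704  0.056] tw 0.0
```

View pics/m1.png

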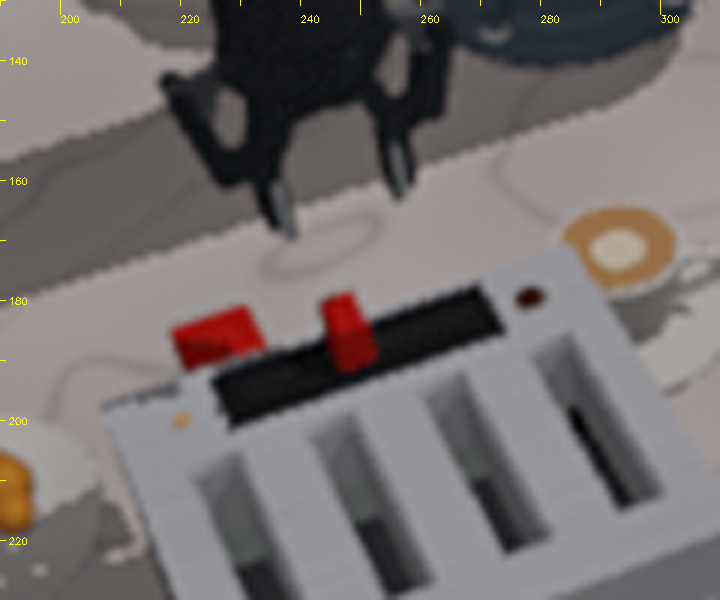

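Emit:
apply_moves([
  [50,-0.06,0.7,0.06,0],
  [50,-0.06,1.3,0.06,0],
  [50,-0.06,1.3,0.06,0],
])

```text
t: 14.9
tcp_pos: [0.4981, -0.2186, 0.1997]
tool_rot: [-0.053, 0.706, -0.704, 0.05]
force: [0.6, -0.6, 0.0]
finger_gap: 0.587
```

```bash
python3 - <<'E'
from h import *
show();plan([.498,-.219,.157],98.2)
s=manip.snapshot('scene')
crop('s',s,190,310,130,230,6,'pics/m2.png')
t=manip.snapshot('top');crop('t',t,330,450,160,260,6,'pics/m3.png')
E
```

```text
t 14.9 tcp [ 0.4981 -0.2186  0.1997] yaw -81.68 tilt [-0.0036  0.0027 -1.    ] gap 50.1 F [ 0.5975 -0.611   0.0479] q [-0.6192  0.422   1.6344  0.0001  1.0897  0.8063]
plan [0.498, -0.219, 0.157] -> [0.001 1.423 0.016] tw 0.01
```

View pics/m2.png

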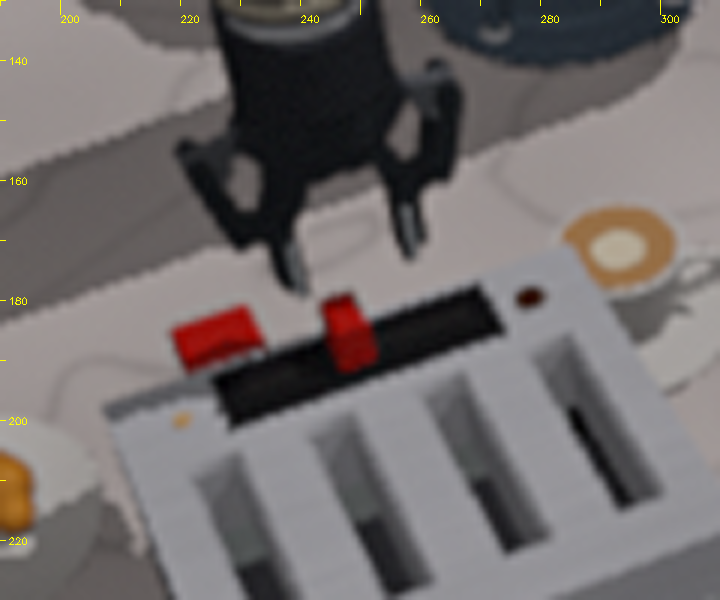

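View pics/m3.png

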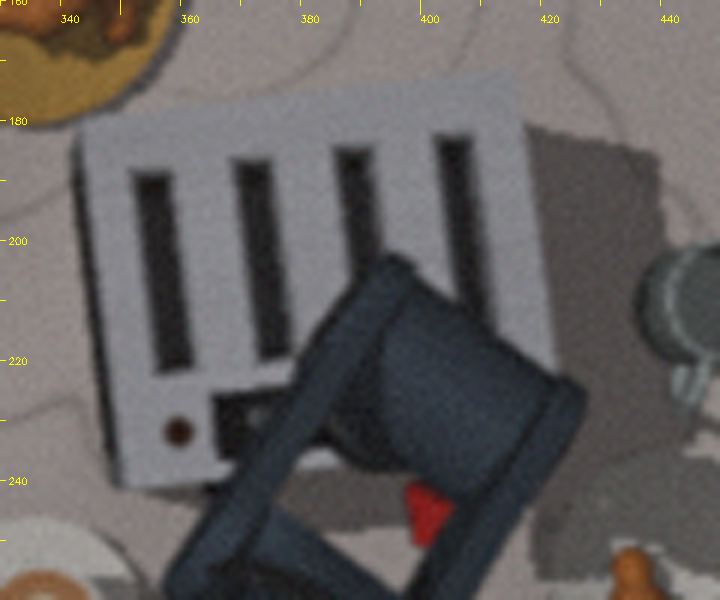

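Emit:
apply_moves([
  [50,0,0.3,0.2,0],
  [50,0,0.8,0.2,0],
  [50,0,1.3,0.2,0],
  [50,0,1.4,0.2,0],
  [50,0,1.4,0.2,0],
])

```text
t: 15.62
tcp_pos: [0.5002, -0.2265, 0.1585]
tool_rot: [-0.051, 0.706, -0.705, 0.05]
force: [0.2, 0.1, 1.2]
finger_gap: 0.586
```

```bash
python3 - <<'E'
from h import *
show()
s=manip.snapshot('scene')
crop('s',s,190,310,130,230,6,'pics/m4.png')
E
```

```text
t 15.62 tcp [ 0.5002 -0.2265  0.1585] yaw -81.76 tilt [-0.0008  0.0006 -1.    ] gap 50.0 F [0.1847 0.079  1.2417] q [-0.6288  0.4816  1.6673  0.      0.9938  0.7982]
```

View pics/m4.png

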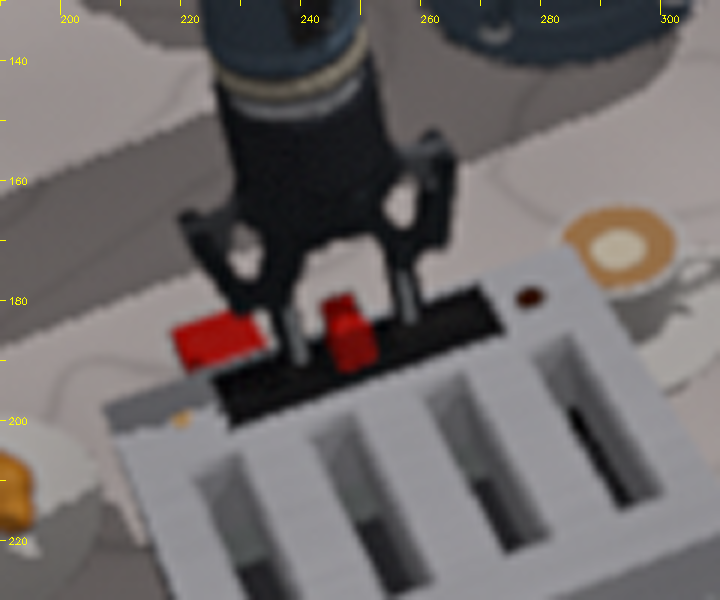

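Emit:
apply_moves([
  [30,0,0,0,0],
  [12,0,0,0,0],
  [12,0,0,0,0],
  [12,0,0,0,0],
  [12,0,0,0,0],
], squeeze=30)

```text
t: 16.3
tcp_pos: [0.5007, -0.227, 0.1597]
tool_rot: [0.05, -0.705, 0.706, -0.051]
force: [-0.2, -0.5, 5.2]
finger_gap: 0.227
```

Emit:
apply_moves([
  [12,0,0,-0.3,0],
  [12,0,0,-0.6,0],
  [12,0,0,-0.9,0],
  [12,0,0,-1.2,0],
  [12,0,0,-1.3,0],
  [12,0,0,-1.3,0],
])

```text
t: 17.05
tcp_pos: [0.4953, -0.1877, 0.1596]
tool_rot: [0.05, -0.705, 0.705, -0.051]
force: [-0.2, -0.1, 6.1]
finger_gap: 0.227
```

```bash
python3 - <<'E'
from h import *
show()
s=manip.snapshot('scene')
crop('s',s,190,310,130,230,6,'pics/m5.png')
E
```

```text
t 17.05 tcp [ 0.4953 -0.1877  0.1596] yaw -81.75 tilt [ 0.0014 -0.0004 -1.    ] gap 19.4 F [-0.2196 -0.0597  6.1082] q [-0.5737  0.4554  1.7157  0.0006  0.9691  0.8528]
```

View pics/m5.png

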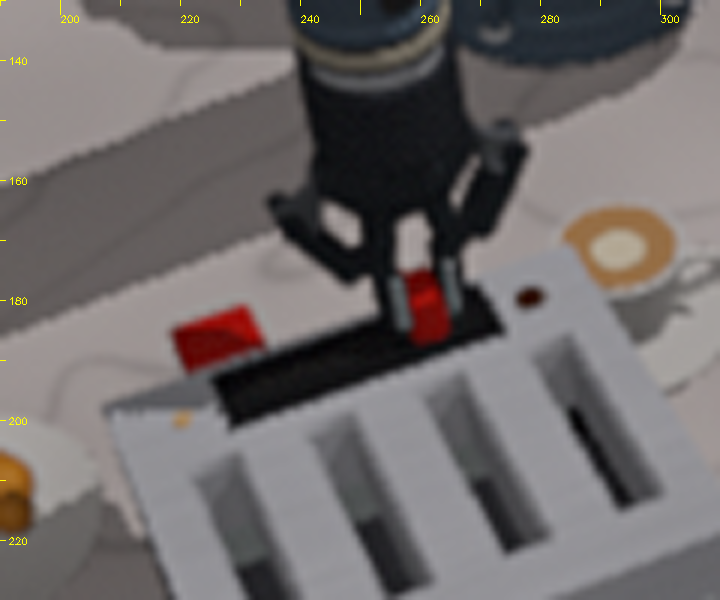

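Emit:
apply_moves([
  [12,0,-0.05,-0.2,0],
  [12,0,-0.05,-0.4,0],
  [12,0,-0.05,-0.5,0],
  [12,0,-0.05,-0.5,0],
])

```text
t: 17.6
tcp_pos: [0.4935, -0.1749, 0.1598]
tool_rot: [0.051, -0.704, 0.707, -0.052]
force: [2.9, -6.6, -9.5]
finger_gap: 0.229
```

Emit:
apply_moves([
  [12,0,0,-0.1,0],
  [12,0,0,-0.2,0],
  [12,0,0,-0.2,0],
])

```text
t: 17.98
tcp_pos: [0.4935, -0.1749, 0.1598]
tool_rot: [0.051, -0.7, 0.71, -0.052]
force: [2.3, -21.0, -14.8]
finger_gap: 0.229
```

```bash
python3 - <<'E'
from h import *
show()
s=manip.snapshot('scene')
crop('s',s,190,310,130,230,6,'pics/m6.png')
E
```

```text
t 17.98 tcp [ 0.4935 -0.1749  0.1598] yaw -81.61 tilt [ 0.0032 -0.0143 -0.9999] gap 19.5 F [  2.3022 -21.0107 -14.8482] q [-0.5474  0.4454  1.735  -0.0129  0.9511  0.8843]
```

View pics/m6.png

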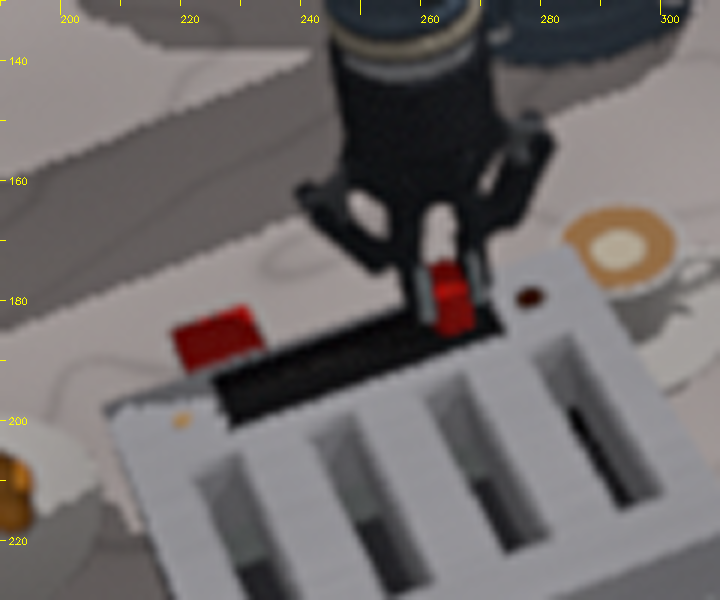

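Emit:
apply_moves([
  [30,0,0,0,0],
  [45,0,0,0,0],
  [45,0,-0.3,0,0],
  [45,0,-1.3,0,0],
  [45,0,-3,0,0],
  [45,0,-3.6,0,0],
  [45,0,-3.6,0,0],
])

```text
t: 18.9
tcp_pos: [0.4923, -0.1671, 0.2707]
tool_rot: [0.05, -0.704, 0.706, -0.052]
force: [-0.3, 0.1, 0.3]
finger_gap: 0.522
```

```bash
python3 - <<'E'
from h import *
show()
s=manip.snapshot('scene')
crop('s',s,190,310,130,230,6,'pics/m7.png')
plan([.602,.101,.27],90.3);plan([.602,.101,.27],98.2)
E
```

```text
t 18.9 tcp [ 0.4923 -0.1671  0.2707] yaw -81.71 tilt [ 0.0034 -0.0019 -1.    ] gap 44.5 F [-0.2773  0.0993  0.3496] q [-0.5424  0.3022  1.6069  0.0001  1.2286  0.8838]
plan [0.602, 0.101, 0.27] -> [-4.931 -0.026 -8.297] tw 0.8
plan [0.602, 0.101, 0.27] -> [-4.931 -0.026 -8.297] tw 0.01
```

View pics/m7.png

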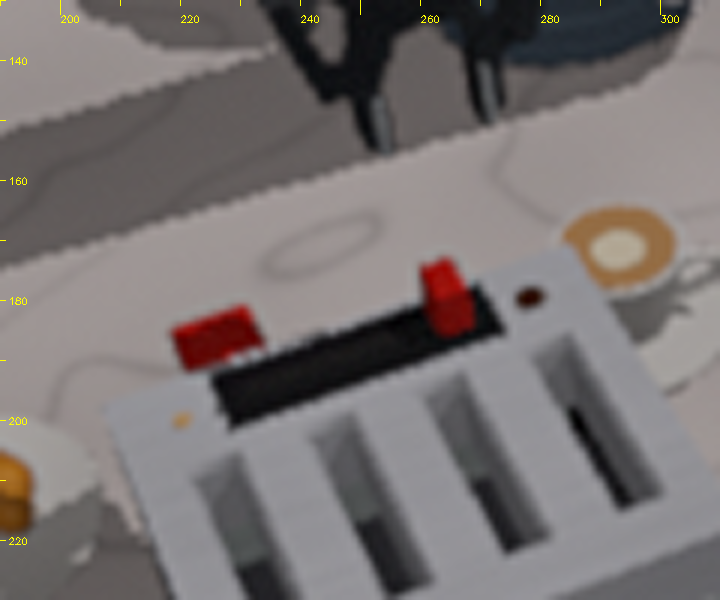

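Emit:
apply_moves([
  [40,-0.6,0,-1,0.1],
  [40,-1.4,0,-2.4,0.3],
  [40,-2.3,0,-3.9,0.5],
  [40,-3.2,0,-5.4,0.7],
  [40,-4.1,0,-6.9,0.8],
  [40,-4.9,0,-8.2,0.8],
  [40,-4.93,0,-8.3,0.8],
  [40,-4.93,0,-8.3,0.8],
])

```text
t: 19.95
tcp_pos: [0.6011, 0.1005, 0.267]
tool_rot: [0.003, -0.707, 0.707, -0.001]
force: [0.1, -0.6, -0.5]
finger_gap: 0.469
```

```bash
python3 - <<'E'
from h import *
show()
s=manip.snapshot('scene');t=manip.snapshot('top')
crop('s',s,310,440,130,240,6,'pics/n1.png');crop('t',t,330,450,160,260,6,'pics/n2.png');crop('t',t,225,345,140,285,4,'pics/n3.png')
plan([.604,.100,.08],90.3)
E
```

```text
t 19.95 tcp [0.6011 0.1005 0.267 ] yaw -89.7 tilt [-0.0037 -0.0005 -1.    ] gap 40.1 F [ 0.0963 -0.5513 -0.4934] q [-0.0173  0.4422  1.3901 -0.0006  1.313   1.5485]
plan [0.604, 0.1, 0.08] -> [-0.099  6.258 -0.024] tw -0.01
```

View pics/n1.png

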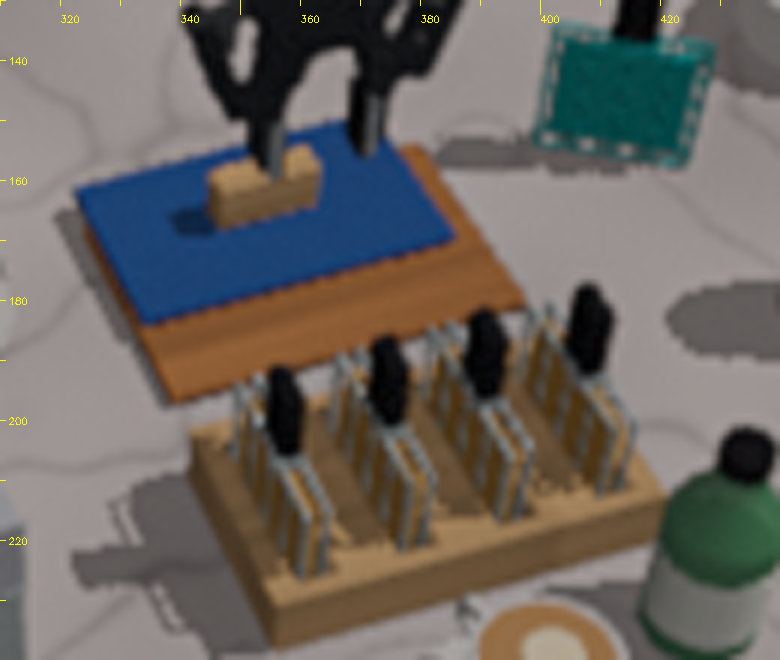

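View pics/n2.png

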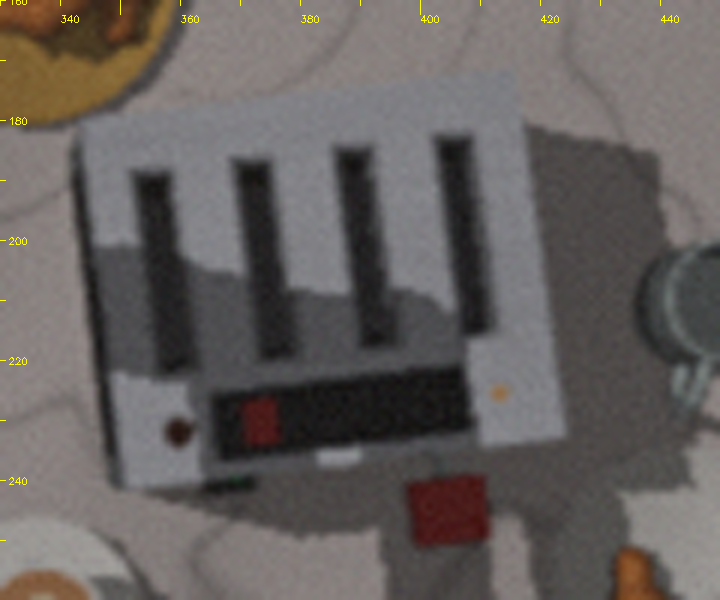

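View pics/n3.png

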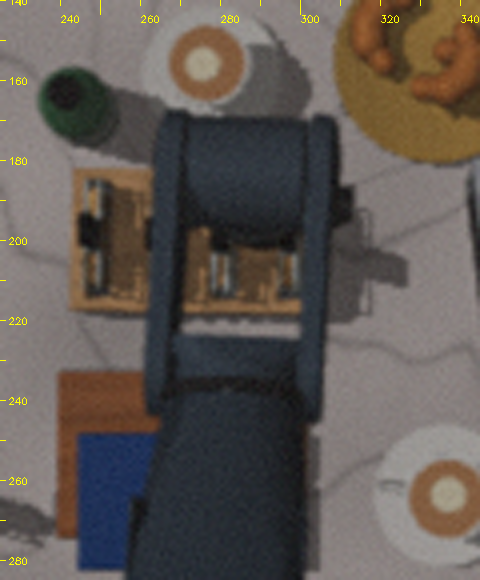

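```bash
python3 - <<'E'
from fit import *
print('sel',ray('top',371.8,230.3,.208))
S,T='scene','top'
# scene: before and after
a=[(S,(327.5,168),(-.065,-.1075,.022)),(S,(379.5,155),(-.065,.1075,.022)),(S,(393,176.5),(.065,.1075,.022)),(S,(340,191.5),(.065,-.1075,.022))]
b=[(S,(322,161.5),(-.065,-.1075,.022)),(S,(368,150.5),(-.065,.1075,.022)),(S,(385.5,169.5),(.065,.1075,.022)),(S,(333,184),(.065,-.1075,.022))]
for o in(a,b):
    x,r=fit(o,[.4,.2,0]);print(x,np.degrees(x[2]),r.T)
print(ray('top',244.5,248,.022),ray('top',244.5,282,.022))
g=[ray(S,u,v,.058) for u,v in((252.5+100,158.5-0),)];print(g)
E
```

```text
sel [ 0.4883 -0.1668  0.208 ]
[0.406  0.194  0.0123] 0.7051871266155095 [[ 0.1021 -0.652   0.6905 -0.1484]
 [-0.0953 -0.0832  0.3455 -0.1756]]
[0.3625 0.1807 0.0336] 1.923288933708941 [[-1.4388  2.7486  0.018  -0.1063]
 [ 0.3537 -1.9614  0.0269  0.3345]]
[0.416  0.2969 0.022 ] [0.2879 0.2929 0.022 ]
[array([0.3608, 0.179 , 0.058 ])]
```

```bash
python3 - <<'E'
from fit import *
S='scene'
b=[(S,(322,161.5),(-.065,-.1075,.022)),(S,(385.5,169.5),(.065,.1075,.022)),(S,(333,184),(.065,-.1075,.022))]
x,r=fit(b,[.4,.2,0]);print(x,np.degrees(x[2]),r.T)
plan([.358,.181,.15],1.8)
E
```

```text
[0.3623 0.1832 0.019 ] 1.087893074166345 [[-0.7659  0.5454  0.1093]
 [-0.1488  0.1622 -0.095 ]]
plan [0.358, 0.181, 0.15] -> [ 8.098  3.942 -2.749] tw 8.84
```

Emit:
apply_moves([
  [60,0.9,0,-0.3,-1],
  [60,1.8,0,-0.6,-2],
  [60,2.7,0,-0.9,-3],
  [60,3.6,0,-1.2,-4],
  [60,4.5,0,-1.5,-5],
  [60,5.5,0,-1.8,-6],
  [60,6.5,0,-2.1,-7],
  [60,7.4,1,-2.4,-8],
  [60,8.1,2.5,-2.75,-9],
  [60,8.1,3.9,-2.75,-9.16],
  [60,8.1,3.9,-2.75,-9.16],
  [60,8.1,3.9,-2.75,-9.16],
])

```text
t: 21.55
tcp_pos: [0.3604, 0.1815, 0.1526]
tool_rot: [-0.507, 0.492, -0.493, 0.508]
force: [0.8, -0.6, -0.9]
finger_gap: 0.699
```

```bash
python3 - <<'E'
from fit import *
show()
s=manip.snapshot('scene');t=manip.snapshot('top')
crop('s',s,300,420,110,210,6,'pics/o1.png');crop('t',t,220,340,170,290,5,'pics/o2.png')
E
```

```text
t 21.55 tcp [0.3604 0.1815 0.1526] yaw 1.74 tilt [ 0.002   0.0003 -1.    ] gap 59.7 F [ 0.8109 -0.6228 -0.905 ] q [ 0.1879  0.3165  2.0172 -0.0001  0.8058  0.1576]
```

View pics/o1.png

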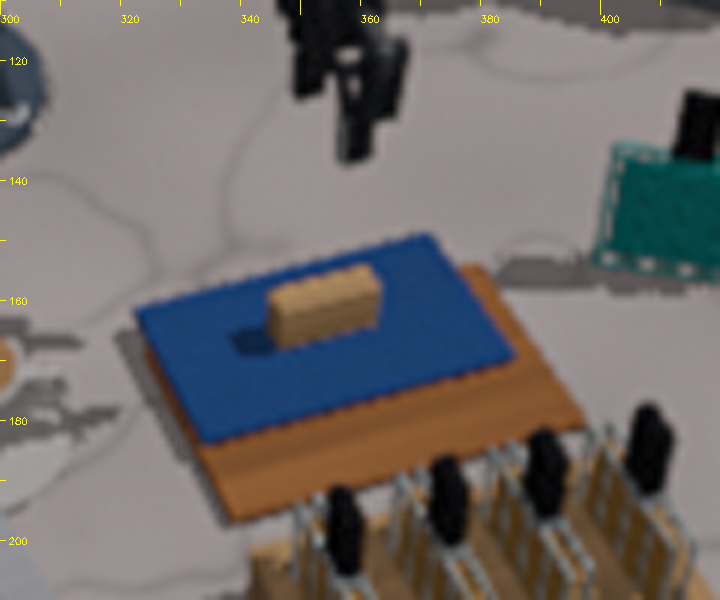

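View pics/o2.png

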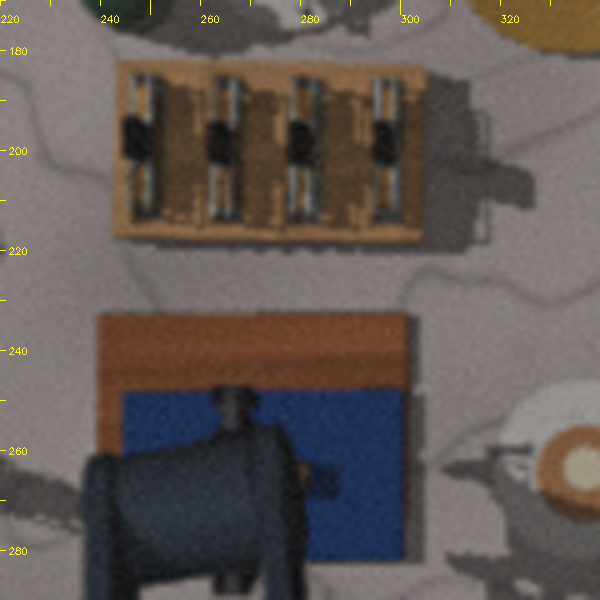

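Emit:
apply_moves([
  [60,-0.1,1.3,-0.1,0],
  [60,-0.1,2.7,-0.1,0],
  [60,-0.1,4,-0.1,0],
  [60,-0.1,4.7,-0.1,0],
  [60,-0.1,4.9,-0.1,0],
  [60,-0.1,4.9,-0.1,0],
  [40,-0.1,4.9,-0.1,0],
  [15,-0.1,4.9,-0.1,0],
  [15,-0.1,4.9,-0.1,0],
  [15,-0.1,4.9,-0.1,0],
  [15,-0.1,4.9,-0.1,0],
], squeeze=60)

```text
t: 23.02
tcp_pos: [0.3566, 0.1849, 0.0056]
tool_rot: [-0.507, 0.492, -0.492, 0.509]
force: [-0.4, -0.2, 7.3]
finger_gap: 0.266
```

```bash
python3 - <<'E'
from fit import *
show()
s=manip.snapshot('scene');t=manip.snapshot('top')
crop('s',s,300,420,110,210,6,'pics/o3.png');crop('t',t,220,340,170,290,5,'pics/o4.png')
E
```

```text
t 23.02 tcp [0.3566 0.1849 0.0056] yaw 1.83 tilt [ 0.0022  0.0005 -1.    ] gap 22.7 F [-0.4254 -0.1762  7.3158] q [0.1984 0.6567 2.1368 0.0001 0.346  0.1664]
```

View pics/o3.png

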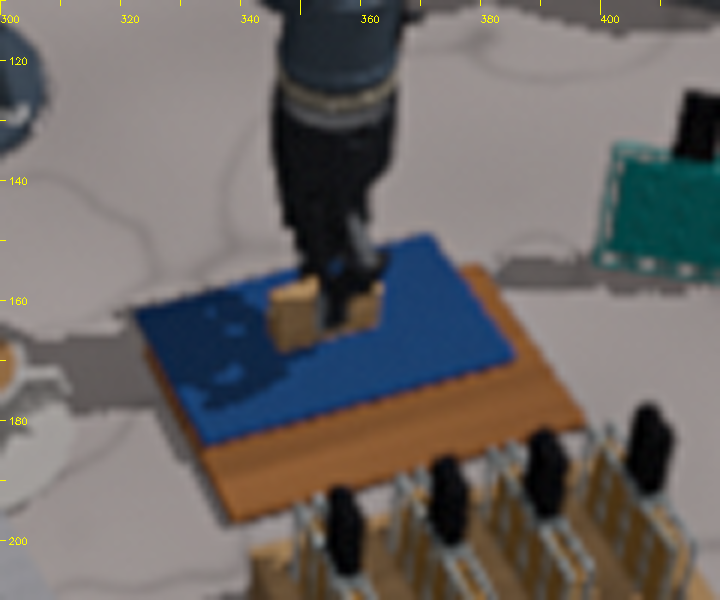

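View pics/o4.png

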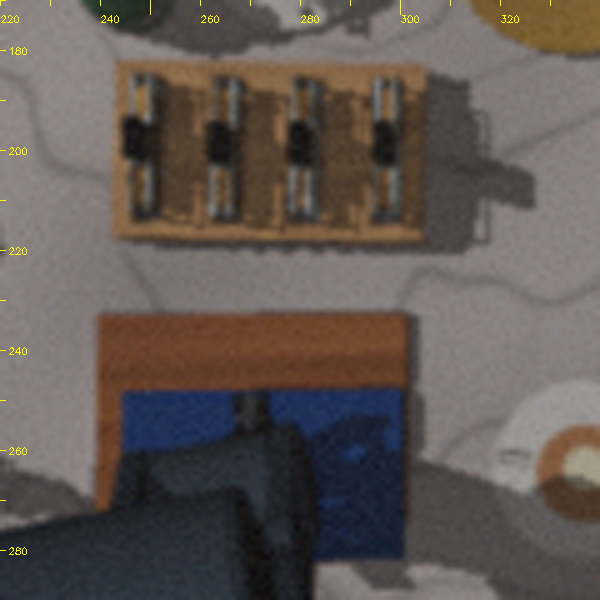

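Emit:
apply_moves([
  [15,0,-0.3,0,0],
  [15,0,-0.8,0.2,0],
  [15,-0.1,-0.8,0.8,0],
  [15,-0.2,-0.8,1.3,0],
  [15,-0.25,-0.8,1.47,0],
  [15,-0.25,-0.8,1.47,0],
  [15,-0.25,-0.4,1.47,0],
  [15,-0.25,-0.2,1.47,0],
  [15,-0.25,-0.2,1.47,0],
])

```text
t: 24.25
tcp_pos: [0.3987, 0.1934, 0.0097]
tool_rot: [0.509, -0.492, 0.491, -0.507]
force: [-1.0, 0.4, -2.2]
finger_gap: 0.266
```

```bash
python3 - <<'E'
from fit import *
show()
s=manip.snapshot('scene');t=manip.snapshot('top')
crop('s',s,300,420,110,210,6,'pics/o5.png');crop('t',t,220,340,170,290,5,'pics/o6.png')
E
```

```text
t 24.25 tcp [0.3987 0.1934 0.0097] yaw 1.84 tilt [-0.0026 -0.0005 -1.    ] gap 22.7 F [-1.01    0.4349 -2.1936] q [ 0.1985  0.6596  2.0271 -0.      0.4575  0.1664]
```

View pics/o5.png

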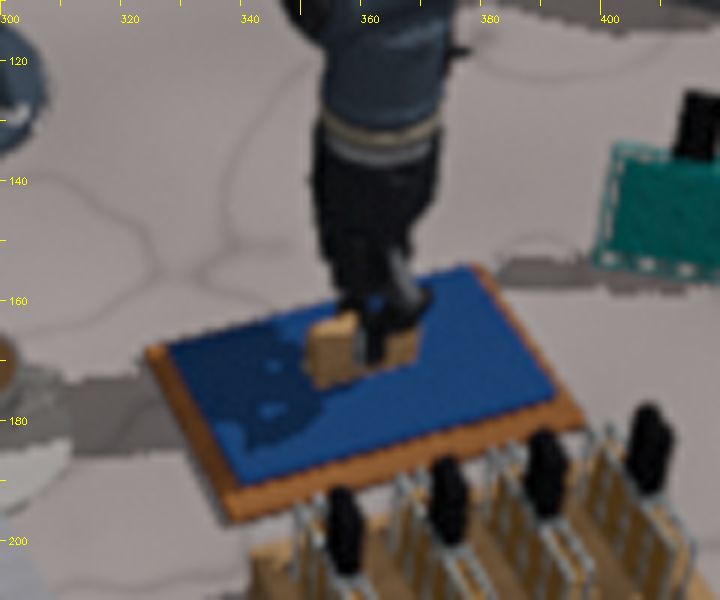

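View pics/o6.png

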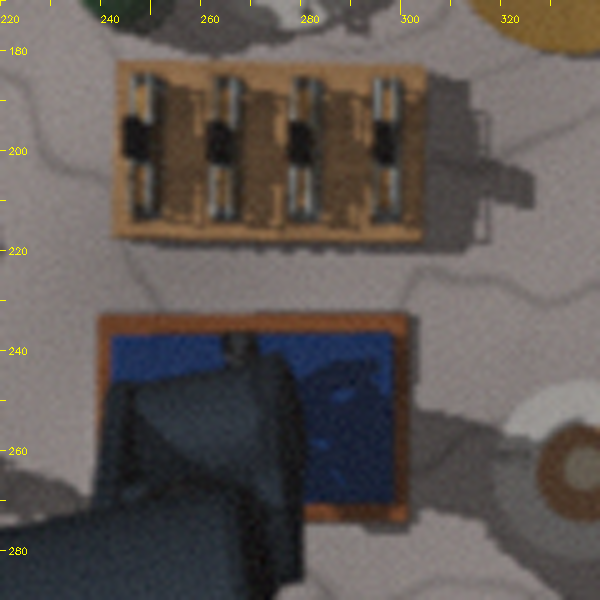

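Emit:
apply_moves([
  [15,0.05,0.1,0.03,0],
  [15,0.05,0.17,0.03,0],
  [15,0.05,0.23,0.03,0],
  [15,0.05,0.23,0.03,0],
])

```text
t: 24.85
tcp_pos: [0.4011, 0.1921, 0.0056]
tool_rot: [-0.507, 0.491, -0.492, 0.509]
force: [-2.0, -1.9, 19.7]
finger_gap: 0.27
```

Emit:
apply_moves([
  [15,0,-0.05,0,0],
  [35,0,-0.05,0,0],
  [55,0,-0.05,0,0],
  [60,0,-0.05,0,0],
  [60,0,-1,0,0],
  [60,0,-2.8,0,0],
  [60,0,-4.6,0,0],
  [60,0,-6.6,0,0],
  [60,0,-7.6,0,0],
  [60,0,-8,0,0],
])

```text
t: 26.1
tcp_pos: [0.4014, 0.1924, 0.2453]
tool_rot: [-0.507, 0.491, -0.493, 0.509]
force: [0.3, 0.0, 0.0]
finger_gap: 0.702
```

```bash
python3 - <<'E'
from fit import *
show()
plan([.602,.091,.25],-89.6)
E
```

```text
t 26.1 tcp [0.4014 0.1924 0.2453] yaw 1.85 tilt [ 0.0034  0.0007 -1.    ] gap 60.0 F [0.2522 0.0041 0.0312] q [ 0.1949  0.2211  1.8072 -0.      1.1098  0.1626]
plan [0.602, 0.091, 0.25] -> [ 3.593 -0.136  6.574] tw -8.86
```

Emit:
apply_moves([
  [60,0.3,-0.1,0.6,1],
  [60,0.8,-0.1,1.3,2],
  [60,1.2,-0.1,2.1,3],
  [60,1.6,-0.1,2.9,4],
  [60,2,-0.1,3.7,5],
  [60,2.4,-0.1,4.5,6],
  [60,2.9,-0.1,5.4,7],
  [60,3.3,-0.1,6.1,8],
  [50,3.6,-0.1,6.57,9],
  [40,3.6,-0.1,6.57,9.15],
  [40,3.6,-0.1,6.57,9.15],
  [40,3.6,-0.1,6.57,9.15],
])

```text
t: 27.6
tcp_pos: [0.6002, 0.0911, 0.2462]
tool_rot: [-0.003, 0.707, -0.707, 0.002]
force: [0.7, 0.5, -0.0]
finger_gap: 0.471
```

```bash
python3 - <<'E'
from fit import *
show()
s=manip.snapshot('scene')
crop('s',s,310,440,130,240,6,'pics/p1.png')
E
```

```text
t 27.6 tcp [0.6002 0.0911 0.2462] yaw -89.54 tilt [-0.0014  0.0002 -1.    ] gap 40.2 F [ 0.6604  0.495  -0.0008] q [-0.0332  0.4567  1.4251  0.0001  1.2612  1.5295]
```

View pics/p1.png

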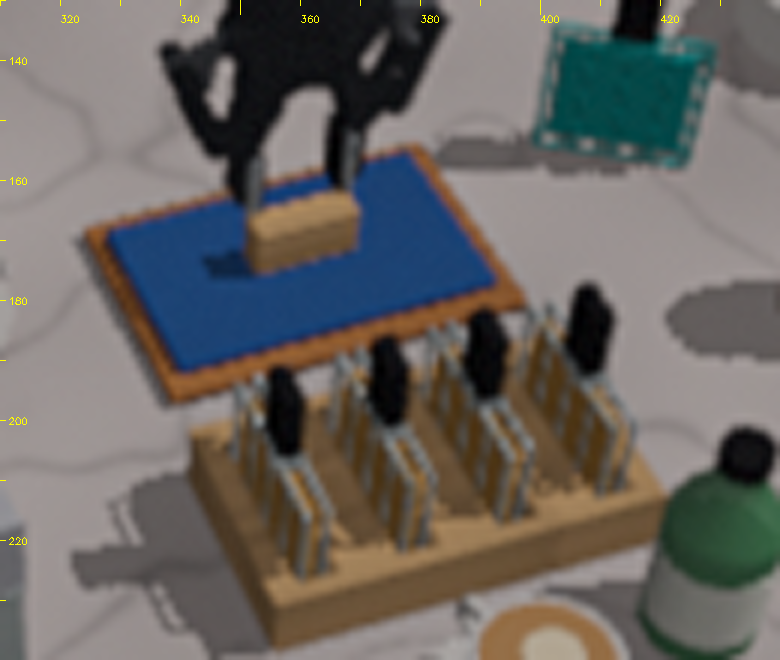

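```bash
python3 - <<'E'
from fit import *
print(proj('scene',[.605,.096,.276]),proj('scene',[.605,.096,.146]),proj('scene',[.605,.096,.13]))
E
```

```text
(np.float64(360.51101981349973), np.float64(162.8368485965148)) (np.float64(357.9679510241016), np.float64(193.0908998298875)) (np.float64(357.6826677315298), np.float64(196.484821136882))
```

Emit:
apply_moves([
  [40,0,1.3,0.07,0],
  [40,0,2.7,0.07,0],
  [40,0,3.7,0.07,0],
  [40,0,4.5,0.07,0],
  [40,0,5.2,0.07,0],
  [40,0,5.6,0.07,0],
  [40,0,5.7,0.07,0],
  [40,0,5.7,0.07,0],
])

```text
t: 28.65
tcp_pos: [0.6017, 0.0886, 0.0762]
tool_rot: [0.002, -0.707, 0.707, -0.003]
force: [-0.4, 0.2, 0.9]
finger_gap: 0.469
```

```bash
python3 - <<'E'
from fit import *
show()
s=manip.snapshot('scene')
crop('s',s,310,440,130,240,6,'pics/p2.png')
E
```

```text
t 28.65 tcp [0.6017 0.0886 0.0762] yaw -89.64 tilt [ 0.001  -0.0001 -1.    ] gap 40.0 F [-0.3822  0.215   0.8751] q [-0.0374  0.6648  1.5799 -0.      0.8959  1.5272]
```

View pics/p2.png

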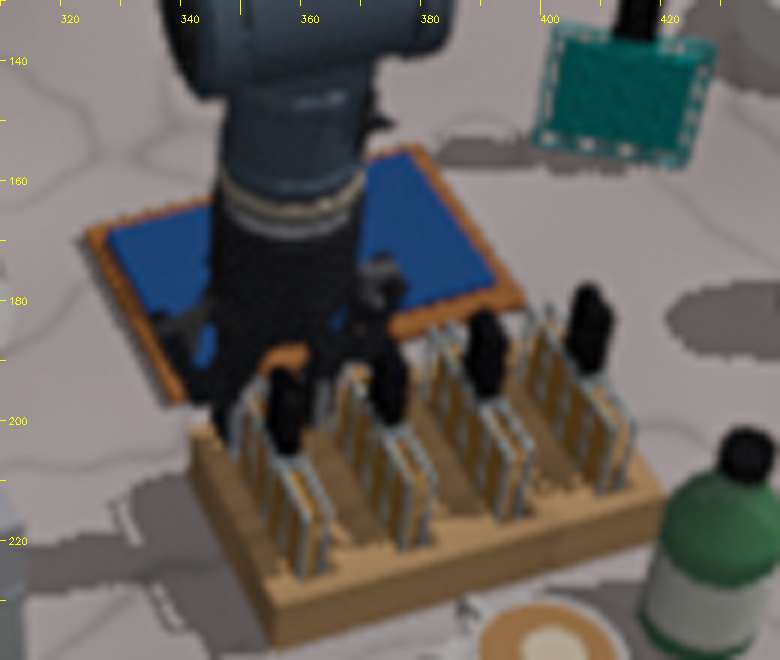

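Emit:
apply_moves([
  [25,0,0,0,0],
  [10,0,0,0,0],
  [5,0,0,0,0],
  [5,0,0,0,0],
  [5,0,0,0,0],
  [5,0,0,0,0],
], squeeze=50)

```text
t: 29.45
tcp_pos: [0.6017, 0.0914, 0.0764]
tool_rot: [-0.001, 0.709, -0.705, 0.002]
force: [0.3, 6.9, 1.2]
finger_gap: 0.157
```

```bash
python3 - <<'E'
from fit import *
show()
s=manip.snapshot('scene');t=manip.snapshot('top')
crop('s',s,310,440,130,240,6,'pics/p3.png')
crop('t',t,225,345,140,285,4,'pics/p4.png')
E
```

```text
t 29.45 tcp [0.6017 0.0914 0.0764] yaw -89.79 tilt [ 0.0017  0.005  -1.    ] gap 13.4 F [0.2982 6.9177 1.2068] q [-0.0355  0.6645  1.5798  0.0065  0.8957  1.5275]
```

View pics/p3.png

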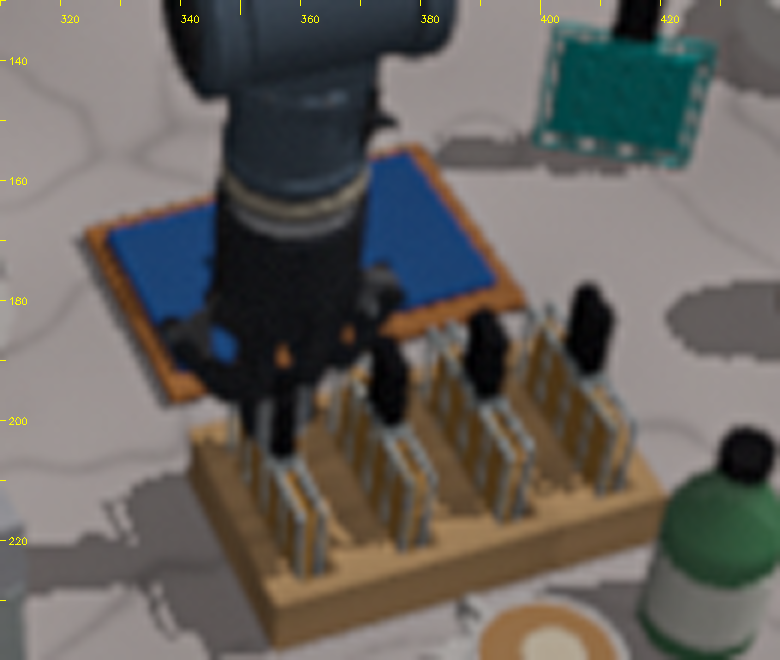

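View pics/p4.png

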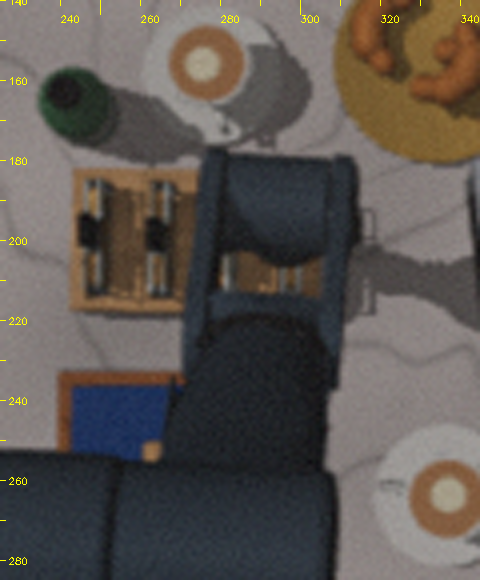

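Emit:
apply_moves([
  [5,0,-0.5,-0.03,0],
  [5,0,-1.5,-0.03,0],
  [5,0,-2.8,-0.03,0],
  [5,0,-4.2,-0.03,0],
  [5,0,-5.6,-0.03,0],
  [5,0,-6.7,-0.03,0],
  [5,0,-6.8,-0.03,0],
  [5,0,-6.8,-0.03,0],
])

```text
t: 30.55
tcp_pos: [0.6003, 0.0893, 0.2785]
tool_rot: [0.003, -0.707, 0.707, -0.001]
force: [0.2, -0.4, -1.2]
finger_gap: 0.156
```

```bash
python3 - <<'E'
from fit import *
show()
s=manip.snapshot('scene')
crop('s',s,310,440,100,240,5,'pics/p5.png')
plan([.605,-.302,.28],-81.8)
E
```

```text
t 30.55 tcp [0.6003 0.0893 0.2785] yaw -89.66 tilt [-0.0022 -0.0001 -1.    ] gap 13.4 F [ 0.1829 -0.4117 -1.1836] q [-0.0361  0.4276  1.3823 -0.0001  1.3339  1.5288]
plan [0.605, -0.302, 0.28] -> [-0.093 -0.078 13.045] tw -0.79
```

View pics/p5.png

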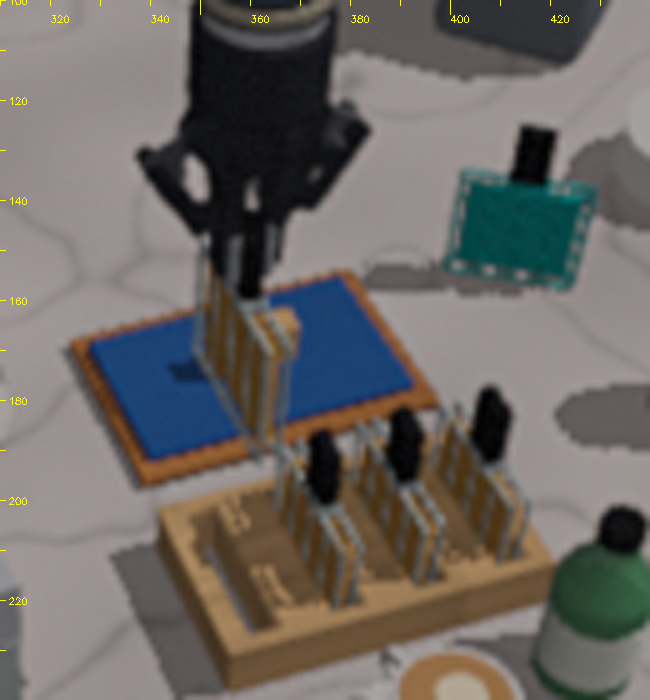

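Emit:
apply_moves([
  [5,0,-0.05,0.6,0],
  [5,0,-0.05,1.8,-0.1],
  [5,0,-0.05,3.2,-0.2],
  [5,0,-0.05,4.6,-0.3],
  [5,0,-0.05,6,-0.4],
  [5,0,-0.05,7.4,-0.5],
  [5,0,-0.05,8.8,-0.6],
  [5,-0.05,-0.05,10.2,-0.7],
  [5,-0.09,-0.05,11.5,-0.79],
  [5,-0.09,-0.05,12.5,-0.79],
  [5,-0.09,-0.05,13.05,-0.79],
  [5,-0.09,-0.05,13.05,-0.79],
])

```text
t: 32.1
tcp_pos: [0.6055, -0.3033, 0.2801]
tool_rot: [-0.051, 0.706, -0.705, 0.05]
force: [-0.5, 0.3, -1.2]
finger_gap: 0.159
```

Emit:
apply_moves([
  [5,0,0,0,0],
  [5,0,0,0,0],
])

```text
t: 32.35
tcp_pos: [0.6064, -0.3007, 0.2813]
tool_rot: [-0.051, 0.705, -0.705, 0.051]
force: [0.4, 0.3, -1.2]
finger_gap: 0.157
```

```bash
python3 - <<'E'
from fit import *
show()
s=manip.snapshot('scene');t=manip.snapshot('top')
crop('s',s,180,320,120,260,5,'pics/q1.png');crop('t',t,330,450,160,260,6,'pics/q2.png')
E
```

```text
t 32.35 tcp [ 0.6064 -0.3007  0.2813] yaw -81.67 tilt [-0.0002  0.0004 -1.    ] gap 13.4 F [ 0.4217  0.3395 -1.2439] q [-0.6252  0.5316  1.1924  0.0002  1.4179  0.8001]
```

View pics/q1.png

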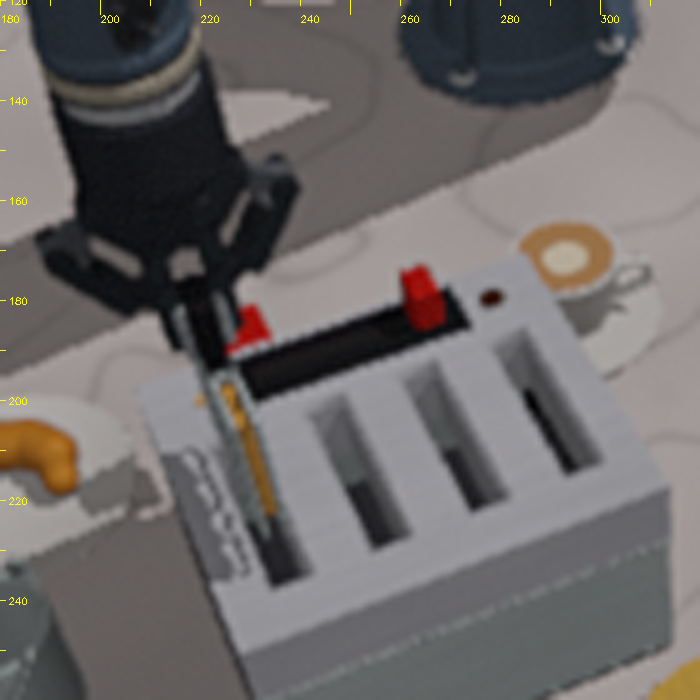

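View pics/q2.png

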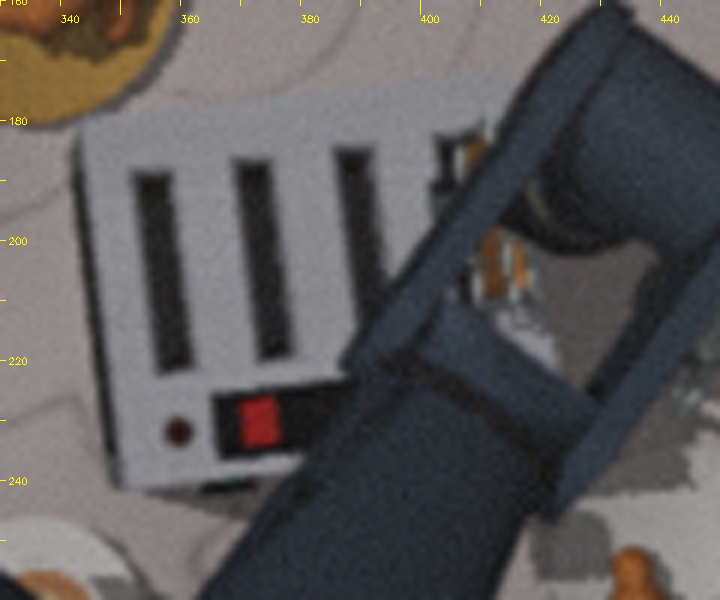

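Emit:
apply_moves([
  [5,0,0.4,0,0],
  [5,0,0.8,0,0],
  [5,0,0.8,0,0],
])

```text
t: 32.83
tcp_pos: [0.6052, -0.3013, 0.2548]
tool_rot: [-0.052, 0.706, -0.704, 0.05]
force: [0.6, 0.2, -1.6]
finger_gap: 0.154
```

```bash
python3 - <<'E'
from fit import *
show()
s=manip.snapshot('scene');t=manip.snapshot('top')
crop('s',s,200,260,180,245,11,'pics/q3.png');crop('t',t,390,430,170,220,12,'pics/q4.png')
E
```

```text
t 32.83 tcp [ 0.6052 -0.3013  0.2548] yaw -81.76 tilt [-0.0036  0.0026 -1.    ] gap 13.1 F [ 0.5995  0.2019 -1.6215] q [-0.6268  0.5527  1.2264  0.      1.367   0.8001]
```

View pics/q3.png

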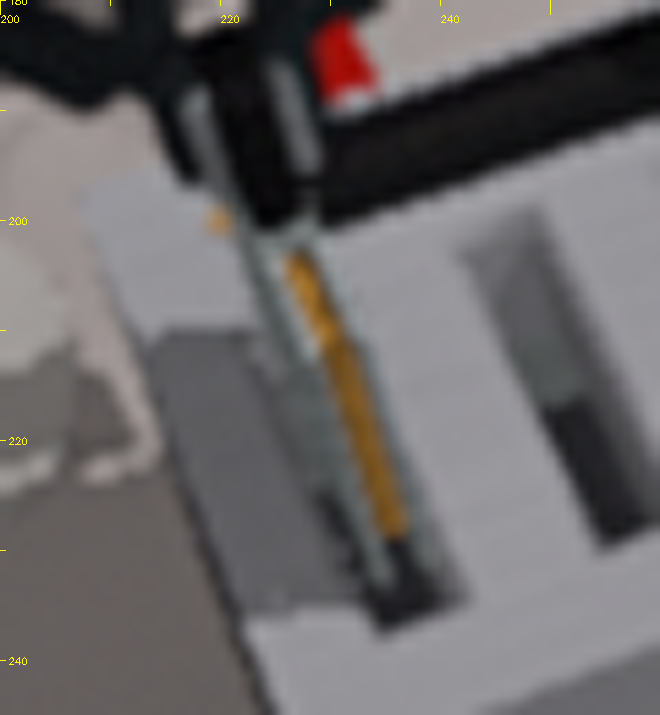

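View pics/q4.png

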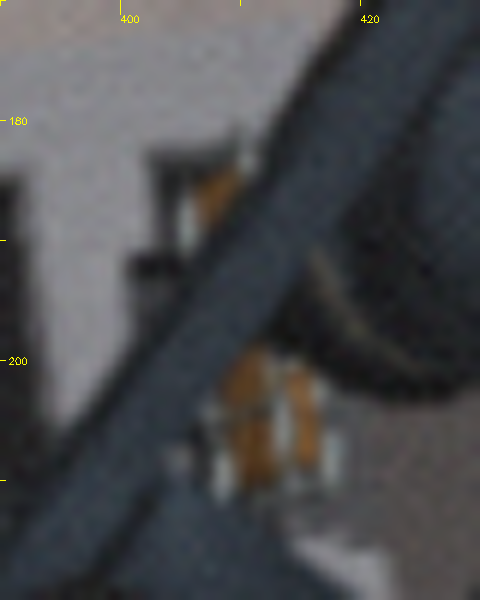

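Emit:
apply_moves([
  [5,0.06,0.05,-0.1,0],
  [5,0.06,0.15,-0.1,0],
  [5,0.06,0.15,-0.1,0],
  [5,0.06,0.15,-0.1,0],
])

```text
t: 33.42
tcp_pos: [0.6041, -0.2994, 0.2528]
tool_rot: [0.051, -0.705, 0.705, -0.051]
force: [-1.0, 0.3, -0.8]
finger_gap: 0.156
```

```bash
python3 - <<'E'
from fit import *
show()
s=manip.snapshot('scene')
crop('s',s,200,260,180,245,11,'pics/q5.png')
E
```

```text
t 33.42 tcp [ 0.6041 -0.2994  0.2528] yaw -81.76 tilt [ 0.0002 -0.0001 -1.    ] gap 13.3 F [-1.0268  0.2548 -0.8394] q [-0.6255  0.5494  1.2383  0.      1.3537  0.8015]
```

View pics/q5.png

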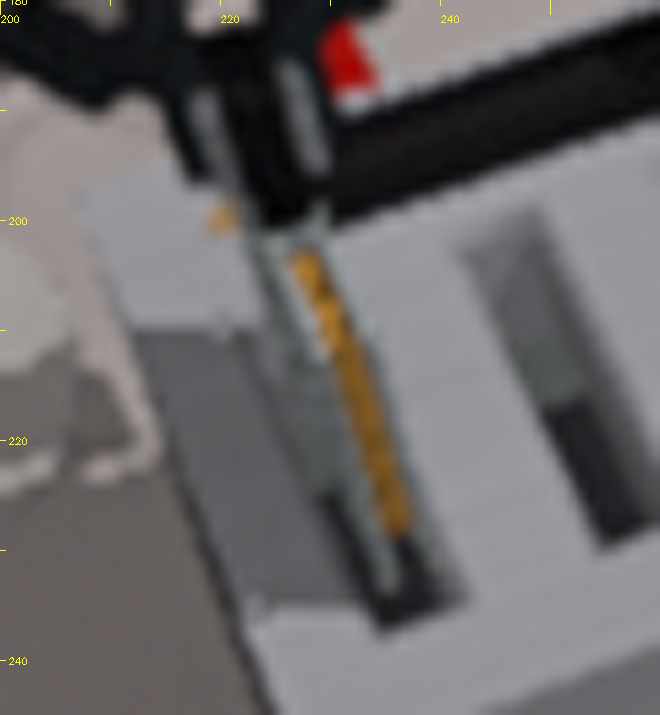

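Emit:
apply_moves([
  [5,0,0.1,0,0],
  [5,0,0.2,0,0],
  [5,0,0.3,0,0],
  [5,0,0.4,0,0],
  [5,0,0.4,0,0],
])

```text
t: 34.1
tcp_pos: [0.6039, -0.2994, 0.2403]
tool_rot: [-0.051, 0.705, -0.705, 0.051]
force: [-0.3, -0.1, -1.2]
finger_gap: 0.156
```

Emit:
apply_moves([
  [5,0,0.15,0,0],
  [5,0,0.3,0,0],
  [5,0,0.3,0,0],
])

```text
t: 34.48
tcp_pos: [0.6038, -0.2994, 0.231]
tool_rot: [-0.051, 0.705, -0.705, 0.051]
force: [-0.8, -0.1, -2.2]
finger_gap: 0.157
```

Emit:
apply_moves([
  [5,0,0.3,0,0],
  [5,0,0.6,0,0],
  [5,0,0.9,0,0],
  [5,0,1.2,0,0],
  [5,0,1.4,0,0],
  [5,0,1.6,0,0],
  [5,0,1.6,0,0],
])

```text
t: 35.35
tcp_pos: [0.6038, -0.2993, 0.183]
tool_rot: [-0.051, 0.705, -0.705, 0.051]
force: [0.4, -0.5, -2.0]
finger_gap: 0.16
```

Emit:
apply_moves([
  [5,0,0.1,0,0],
  [5,0,0.2,0,0],
  [5,0,0.3,0,0],
  [5,0,0.3,0,0],
])

```text
t: 35.85
tcp_pos: [0.6043, -0.2995, 0.1763]
tool_rot: [0.051, -0.705, 0.706, -0.051]
force: [-1.4, 0.1, 4.5]
finger_gap: 0.153
```

```bash
python3 - <<'E'
from fit import *
show()
s=manip.snapshot('scene')
crop('s',s,180,320,150,260,5,'pics/q6.png')
E
```

```text
t 35.85 tcp [ 0.6043 -0.2995  0.1763] yaw -81.75 tilt [ 0.001  -0.0007 -1.    ] gap 13.1 F [-1.3553  0.0606  4.4701] q [-0.6254  0.6203  1.3241  0.      1.1961  0.8014]
```

View pics/q6.png

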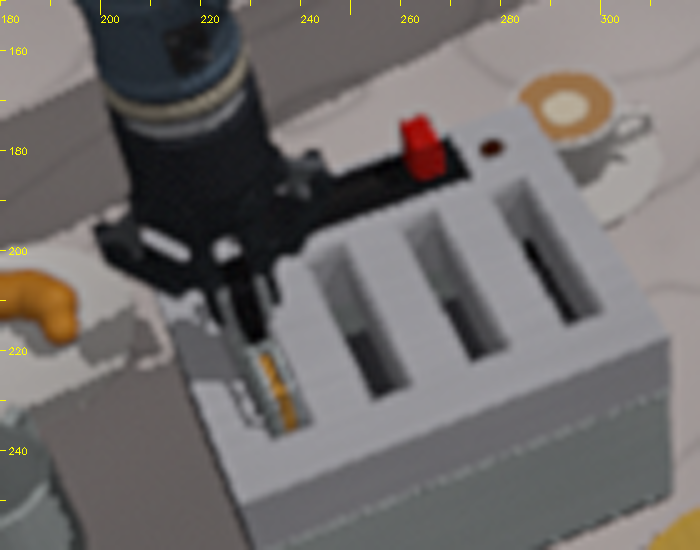

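Emit:
apply_moves([
  [20,0,-0.03,0,0],
  [30,0,-0.03,0,0],
  [30,0,-0.1,0,0],
  [30,0,-1,0,0],
  [30,0,-2.5,0,0],
  [30,0,-3.6,0,0],
  [30,0,-3.6,0,0],
])

```text
t: 36.78
tcp_pos: [0.6058, -0.3006, 0.2864]
tool_rot: [0.049, -0.704, 0.707, -0.053]
force: [-0.1, 0.5, -0.2]
finger_gap: 0.353
```

```bash
python3 - <<'E'
from fit import *
show()
plan([.602,.152,.26],-89.7)
s=manip.snapshot('scene')
crop('s',s,180,320,150,260,5,'pics/q7.png')
E
```

```text
t 36.77 tcp [ 0.6058 -0.3006  0.2864] yaw -81.75 tilt [ 0.0063 -0.0045 -1.    ] gap 30.2 F [-0.0998  0.5121 -0.2147] q [-0.6254  0.523   1.1941  0.      1.4167  0.8015]
plan [0.602, 0.152, 0.26] -> [ -2.033   0.812 -14.952] tw 0.79
```

View pics/q7.png

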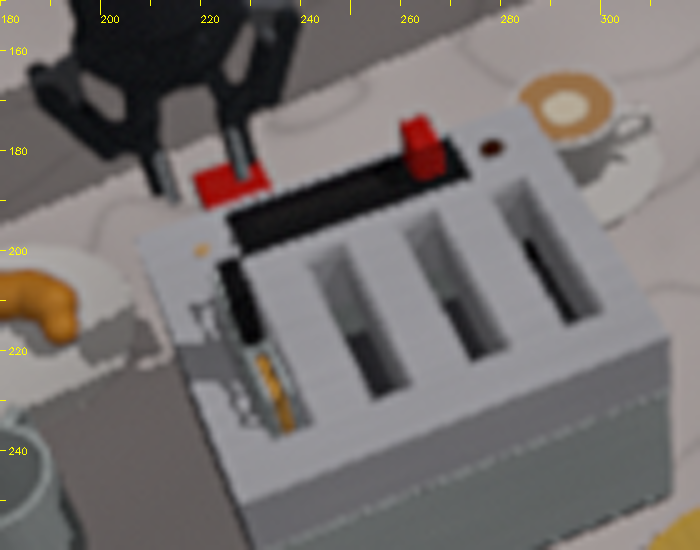

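Emit:
apply_moves([
  [30,-0.1,0,-0.8,0.1],
  [30,-0.3,0,-2.2,0.2],
  [30,-0.5,0,-3.7,0.3],
  [30,-0.7,0,-5.2,0.4],
  [30,-0.9,0,-6.7,0.5],
  [30,-1.1,0,-8.2,0.6],
  [30,-1.3,0,-9.7,0.7],
  [30,-1.5,0,-11.2,0.79],
  [30,-1.7,0.3,-12.7,0.79],
  [35,-1.9,0.6,-14.1,0.79],
  [35,-2.03,0.8,-14.95,0.79],
  [35,-2.03,0.8,-14.95,0.79],
])

```text
t: 38.33
tcp_pos: [0.5981, 0.155, 0.2559]
tool_rot: [0.005, -0.707, 0.707, -0.001]
force: [-0.0, 0.3, -0.0]
finger_gap: 0.413
```

Emit:
apply_moves([
  [35,0,0.2,0,0],
  [35,0,0.2,0,0],
])

```text
t: 38.58
tcp_pos: [0.5996, 0.152, 0.2516]
tool_rot: [0.002, -0.707, 0.707, -0.001]
force: [0.0, 0.5, 0.3]
finger_gap: 0.41
```

```bash
python3 - <<'E'
from fit import *
show()
plan([.602,.152,.0764],-89.7)
s=manip.snapshot('scene')
crop('s',s,310,440,130,240,6,'pics/r1.png')
print(proj('scene',[.607,.157,.276]),proj('scene',[.607,.157,.146]),proj('scene',[.607,.157,.106]))
E
```

```text
t 38.58 tcp [0.5996 0.152  0.2516] yaw -89.74 tilt [-0.002  -0.0005 -1.    ] gap 35.0 F [0.0133 0.5222 0.2816] q [ 0.068   0.4687  1.3881 -0.0004  1.2869  1.6344]
plan [0.602, 0.152, 0.0764] -> [-0.093  5.841 -0.003] tw -0.0
(np.float64(380.0635669382187), np.float64(158.54065583486826)) (np.float64(376.0009838718056), np.float64(188.8612595853842)) (np.float64(374.8768522453191), np.float64(197.25108178789088))
```

View pics/r1.png

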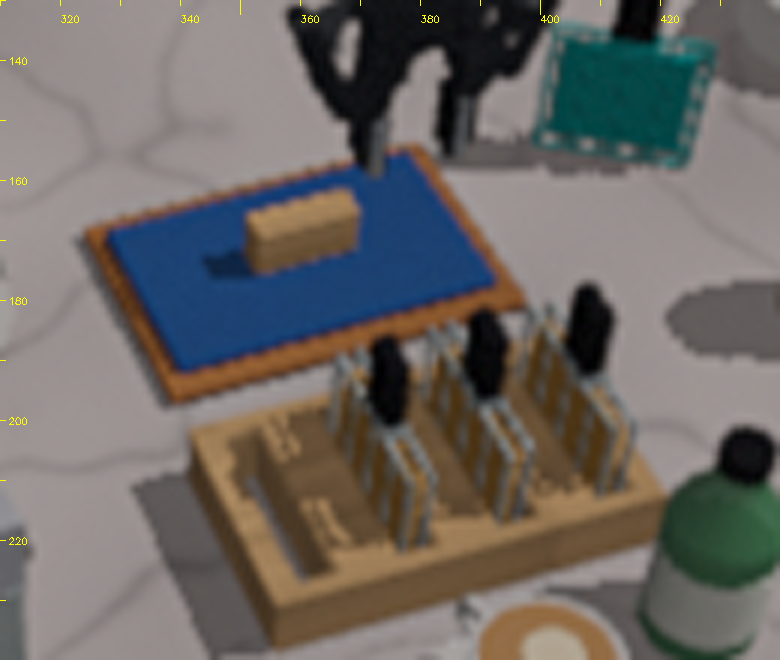

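Emit:
apply_moves([
  [35,-0.07,1.3,0,0],
  [35,-0.07,2.7,0,0],
  [35,-0.07,3.8,0,0],
  [35,-0.07,4.6,0,0],
  [35,-0.07,5.3,0,0],
  [35,-0.07,5.7,0,0],
  [35,-0.07,5.84,0,0],
  [35,-0.07,5.84,0,0],
  [20,-0.07,5.84,0,0],
  [5,-0.07,5.84,0,0],
  [5,-0.07,5.84,0,0],
  [5,-0.07,5.84,0,0],
])

```text
t: 40.12
tcp_pos: [0.603, 0.1536, 0.0784]
tool_rot: [-0.001, 0.707, -0.707, 0.003]
force: [0.2, 1.4, 4.9]
finger_gap: 0.155
```

```bash
python3 - <<'E'
from fit import *
show()
s=manip.snapshot('scene')
crop('s',s,310,440,130,240,6,'pics/r2.png')
E
```

```text
t 40.12 tcp [0.603  0.1536 0.0784] yaw -89.66 tilt [ 0.002   0.0006 -1.    ] gap 13.3 F [0.1587 1.3878 4.8694] q [0.0698 0.676  1.5422 0.0005 0.9213 1.6344]
```

View pics/r2.png

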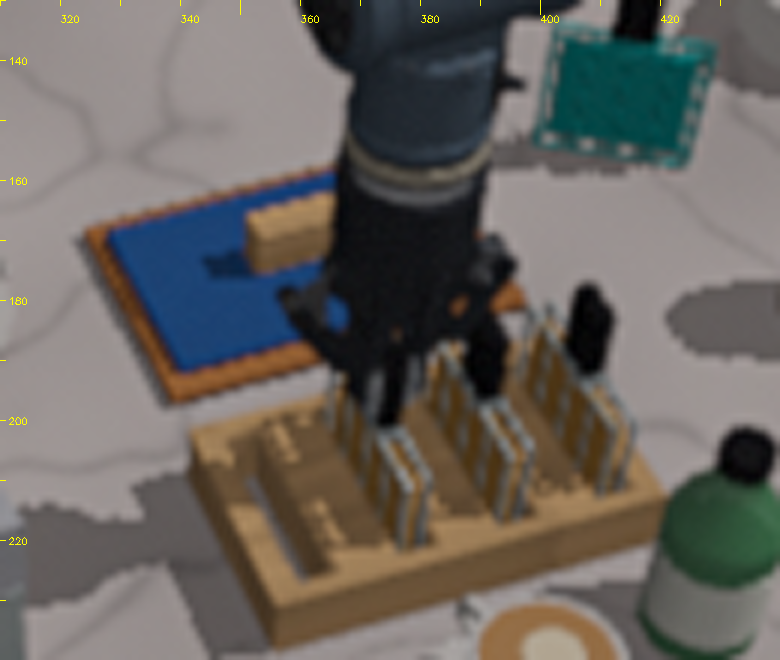

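Emit:
apply_moves([
  [5,0,-0.5,-0.03,0],
  [5,0,-1.5,-0.03,0],
  [5,0,-2.8,-0.03,0],
  [5,0,-4.2,-0.03,0],
  [5,0,-5.6,-0.03,0],
  [5,0,-6.8,-0.03,0],
  [5,0,-7.2,-0.03,0],
  [5,0,-7.2,-0.03,0],
])

```text
t: 41.18
tcp_pos: [0.6018, 0.154, 0.2935]
tool_rot: [0.002, -0.707, 0.707, -0.002]
force: [0.1, -0.4, -2.6]
finger_gap: 0.16
```

```bash
python3 - <<'E'
from fit import *
show()
plan([.5955,-.240,.285],-81.75)
E
```

```text
t 41.17 tcp [0.6018 0.154  0.2935] yaw -89.66 tilt [-0.0001 -0.0002 -1.    ] gap 13.7 F [ 0.1187 -0.4001 -2.6044] q [ 0.071   0.4361  1.326  -0.0002  1.3796  1.6359]
plan [0.5955, -0.24, 0.285] -> [ 0.288  0.286 13.132] tw -0.79
```

Emit:
apply_moves([
  [5,0,0,0.6,0],
  [5,0,0,1.8,-0.1],
  [5,0,0,3.2,-0.2],
  [5,0.1,0,4.6,-0.3],
  [5,0.1,0,6,-0.4],
  [5,0.1,0,7.4,-0.5],
  [5,0.2,0,8.8,-0.6],
  [5,0.2,0,10.2,-0.7],
  [5,0.29,0.1,11.5,-0.79],
  [5,0.29,0.2,12.6,-0.79],
  [5,0.29,0.28,13.13,-0.79],
  [5,0.29,0.28,13.13,-0.79],
])

```text
t: 42.68
tcp_pos: [0.5948, -0.2406, 0.2834]
tool_rot: [-0.051, 0.706, -0.705, 0.049]
force: [-0.2, -0.2, -0.4]
finger_gap: 0.155
```

Emit:
apply_moves([
  [5,0,0.4,0,0],
  [5,0,0.8,0,0],
  [5,0,0.8,0,0],
  [5,0,0.8,0,0],
])

```text
t: 43.18
tcp_pos: [0.596, -0.2393, 0.2611]
tool_rot: [0.051, -0.705, 0.705, -0.051]
force: [0.5, -1.0, -1.1]
finger_gap: 0.159
```

```bash
python3 - <<'E'
from fit import *
show();plan([.5955,-.240,.2528],-81.75)
s=manip.snapshot('scene')
crop('s',s,210,280,175,245,10,'pics/r3.png')
E
```

```text
t 43.17 tcp [ 0.596  -0.2393  0.2611] yaw -81.71 tilt [ 0.  0. -1.] gap 13.5 F [ 0.4914 -0.9711 -1.1104] q [-0.5555  0.4943  1.3154  0.      1.3319  0.8706]
plan [0.5955, -0.24, 0.2528] -> [0.02  0.275 0.022] tw 0.0
```

View pics/r3.png

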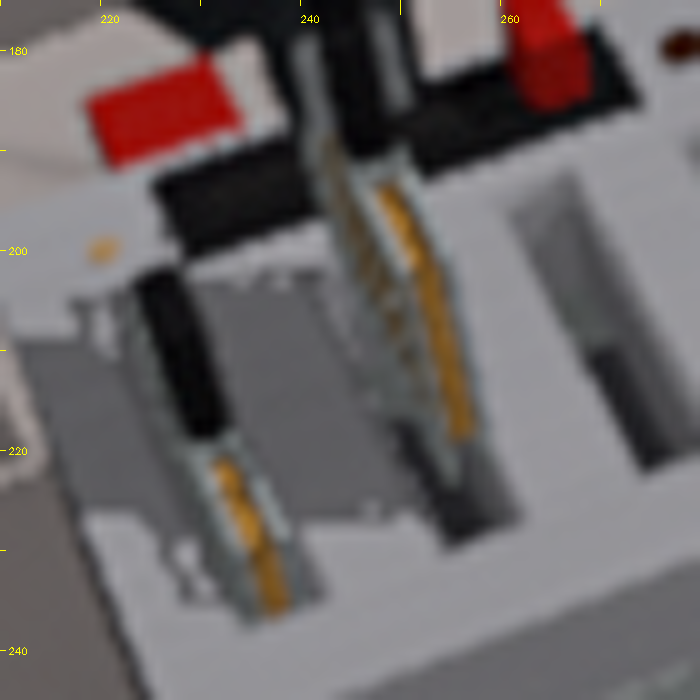

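Emit:
apply_moves([
  [5,0.01,0.2,0,0],
  [5,0.01,0.4,0,0],
  [5,0.01,0.5,0,0],
  [5,0.01,0.6,0,0],
  [5,0.01,0.7,0,0],
  [5,0.01,0.7,0,0],
])

```text
t: 43.98
tcp_pos: [0.5953, -0.2398, 0.2398]
tool_rot: [-0.051, 0.705, -0.705, 0.051]
force: [0.0, -0.6, -1.2]
finger_gap: 0.161
```

Emit:
apply_moves([
  [5,0,0.15,0,0],
  [5,0,0.3,0,0],
  [5,0,0.3,0,0],
])

```text
t: 44.35
tcp_pos: [0.5952, -0.2397, 0.2304]
tool_rot: [-0.051, 0.705, -0.705, 0.05]
force: [0.1, -0.2, -0.4]
finger_gap: 0.162
```

Emit:
apply_moves([
  [5,0,0.3,0,0],
  [5,0,0.6,0,0],
  [5,0,0.9,0,0],
  [5,0,1.2,0,0],
  [5,0,1.4,0,0],
  [5,0,1.55,0,0],
  [5,0,1.55,0,0],
])

```text
t: 45.22
tcp_pos: [0.5953, -0.2398, 0.1842]
tool_rot: [-0.051, 0.705, -0.705, 0.051]
force: [0.7, -0.1, -1.6]
finger_gap: 0.159
```

Emit:
apply_moves([
  [5,0,0.1,0,0],
  [5,0,0.2,0,0],
  [5,0,0.23,0,0],
  [5,0,0.23,0,0],
])

```text
t: 45.72
tcp_pos: [0.5958, -0.24, 0.1785]
tool_rot: [0.05, -0.705, 0.705, -0.051]
force: [-0.1, 0.9, 2.5]
finger_gap: 0.155
```

```bash
python3 - <<'E'
from fit import *
show()
s=manip.snapshot('scene')
crop('s',s,180,320,150,260,5,'pics/r4.png')
E
```

```text
t 45.73 tcp [ 0.5958 -0.24    0.1785] yaw -81.76 tilt [ 0.001  -0.0005 -1.    ] gap 13.2 F [-0.0991  0.8922  2.5071] q [-0.5566  0.5747  1.4102  0.0001  1.1555  0.8703]
```

View pics/r4.png

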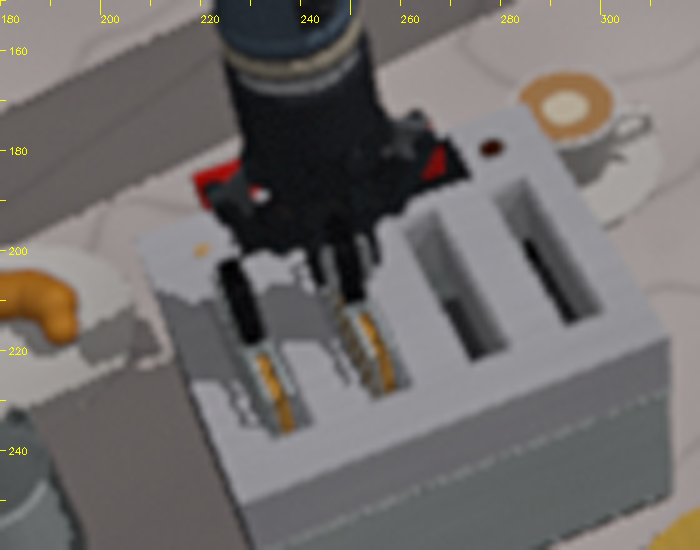

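Resting on the carriage. Release and go for the third cage.

Emit:
apply_moves([
  [20,0,-0.03,0,0],
  [30,0,-0.03,0,0],
  [30,0,-0.1,0,0],
  [30,0,-1,0,0],
  [30,0,-2.5,0,0],
  [30,0,-3.5,0,0],
  [30,0,-3.5,0,0],
])

```text
t: 46.65
tcp_pos: [0.5971, -0.2408, 0.2859]
tool_rot: [0.049, -0.704, 0.707, -0.053]
force: [0.5, -0.3, -1.0]
finger_gap: 0.351
```

```bash
python3 - <<'E'
from fit import *
show()
plan([.6025,.213,.26],-89.7)
E
```

```text
t 46.65 tcp [ 0.5971 -0.2408  0.2859] yaw -81.75 tilt [ 0.0058 -0.0037 -1.    ] gap 30.0 F [ 0.5499 -0.2504 -1.0461] q [-0.5566  0.4733  1.2832 -0.0001  1.3782  0.8702]
plan [0.6025, 0.213, 0.26] -> [ -2.344   0.808 -14.949] tw 0.79
```

Emit:
apply_moves([
  [30,-0.1,0,-0.8,0.1],
  [30,-0.3,0,-2.2,0.2],
  [30,-0.6,0,-3.7,0.3],
  [30,-0.8,0,-5.2,0.4],
  [30,-1,0,-6.7,0.5],
  [30,-1.3,0,-8.2,0.6],
  [30,-1.5,0,-9.7,0.7],
  [30,-1.8,0,-11.2,0.79],
  [30,-2,0.3,-12.7,0.79],
  [35,-2.2,0.6,-14.1,0.79],
  [35,-2.34,0.8,-14.95,0.79],
  [35,-2.34,0.8,-14.95,0.79],
])

```text
t: 48.15
tcp_pos: [0.599, 0.2157, 0.2561]
tool_rot: [0.005, -0.707, 0.707, -0.002]
force: [0.3, 0.1, -0.0]
finger_gap: 0.406
```

Emit:
apply_moves([
  [35,0,0.2,0,0],
  [35,0,0.2,0,0],
])

```text
t: 48.4
tcp_pos: [0.6002, 0.2128, 0.2517]
tool_rot: [0.002, -0.707, 0.707, -0.001]
force: [-0.9, -1.0, -0.2]
finger_gap: 0.407
```

```bash
python3 - <<'E'
from fit import *
show()
plan([.6025,.213,.0784],-89.7)
s=manip.snapshot('scene')
crop('s',s,310,440,130,240,6,'pics/s1.png')
E
```

```text
t 48.4 tcp [0.6002 0.2128 0.2517] yaw -89.74 tilt [-0.002  -0.0007 -1.    ] gap 34.8 F [-0.8523 -0.9743 -0.1508] q [ 0.1656  0.4955  1.34   -0.0003  1.3082  1.7321]
plan [0.6025, 0.213, 0.0784] -> [-0.087  5.775 -0.011] tw -0.0
```

View pics/s1.png

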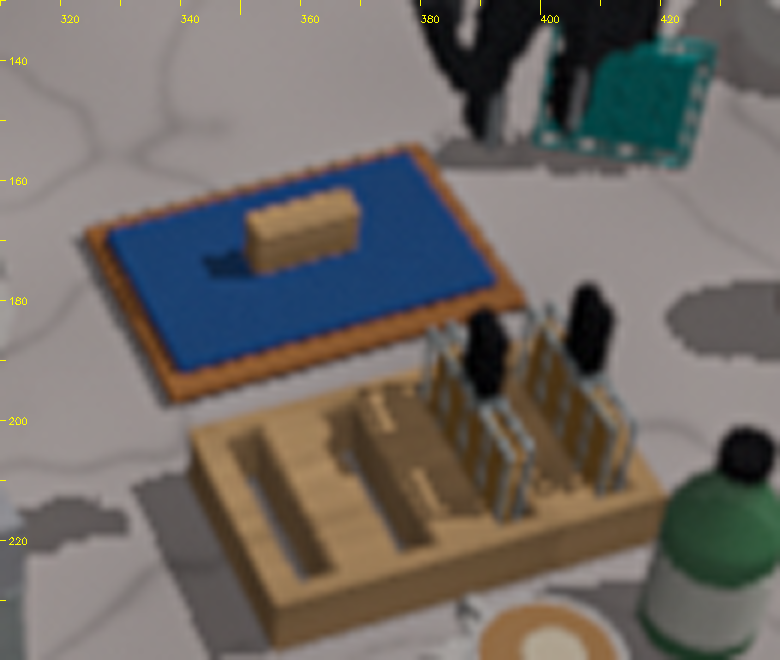

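Emit:
apply_moves([
  [35,-0.07,1.3,0,0],
  [35,-0.07,2.7,0,0],
  [35,-0.07,3.8,0,0],
  [35,-0.07,4.6,0,0],
  [35,-0.07,5.3,0,0],
  [35,-0.07,5.65,0,0],
  [35,-0.07,5.76,0,0],
  [35,-0.07,5.76,0,0],
  [20,-0.07,5.76,0,0],
  [5,-0.07,5.76,0,0],
  [5,-0.07,5.76,0,0],
  [5,-0.07,5.76,0,0],
])

```text
t: 49.95
tcp_pos: [0.6036, 0.2144, 0.0809]
tool_rot: [-0.001, 0.707, -0.707, 0.003]
force: [-0.1, 0.7, 6.2]
finger_gap: 0.156
```

```bash
python3 - <<'E'
from fit import *
show()
s=manip.snapshot('scene')
crop('s',s,310,440,130,240,6,'pics/s2.png')
E
```

```text
t 49.95 tcp [0.6036 0.2144 0.0809] yaw -89.66 tilt [ 0.002   0.0005 -1.    ] gap 13.3 F [-0.0607  0.6985  6.2459] q [0.167  0.6925 1.4914 0.0002 0.9556 1.7317]
```

View pics/s2.png

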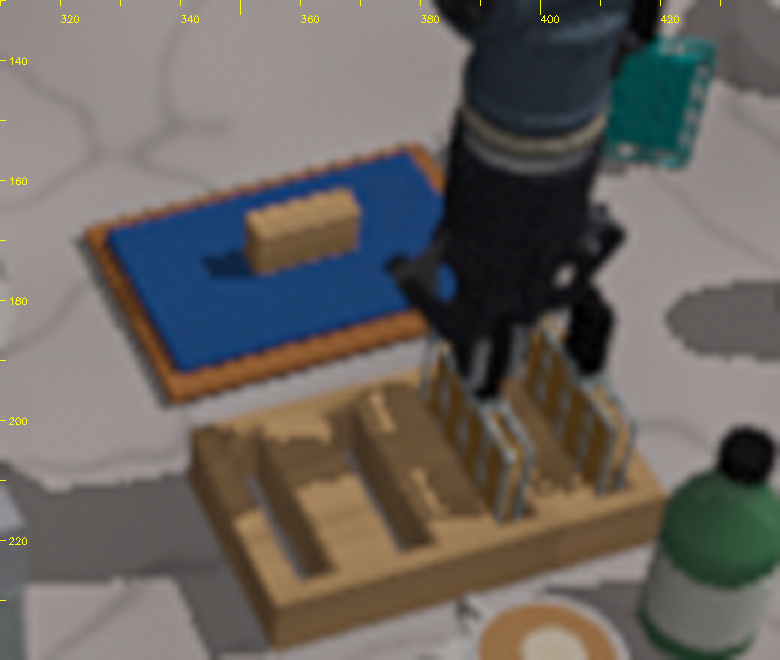

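Emit:
apply_moves([
  [5,0,-0.5,-0.03,0],
  [5,0,-1.5,-0.03,0],
  [5,0,-2.8,-0.03,0],
  [5,0,-4.2,-0.03,0],
  [5,0,-5.6,-0.03,0],
  [5,0,-6.8,-0.03,0],
  [5,0,-7.2,-0.03,0],
  [5,0,-7.2,-0.03,0],
])

```text
t: 51.0
tcp_pos: [0.6023, 0.215, 0.2959]
tool_rot: [0.002, -0.707, 0.707, -0.002]
force: [1.0, 0.6, -2.6]
finger_gap: 0.155
```

```bash
python3 - <<'E'
from fit import *
show()
plan([.587,-.180,.287],-81.75)
E
```

```text
t 51.0 tcp [0.6023 0.215  0.2959] yaw -89.65 tilt [-0.0003 -0.0001 -1.    ] gap 13.2 F [ 1.0196  0.6434 -2.572 ] q [ 0.1684  0.4627  1.2741 -0.      1.405   1.7331]
plan [0.587, -0.18, 0.287] -> [ 0.591  0.297 13.162] tw -0.79
```

Emit:
apply_moves([
  [5,0,0,0.6,0],
  [5,0,0,1.8,-0.1],
  [5,0.1,0,3.2,-0.2],
  [5,0.2,0,4.6,-0.3],
  [5,0.2,0,6,-0.4],
  [5,0.3,0,7.4,-0.5],
  [5,0.4,0,8.8,-0.6],
  [5,0.5,0,10.2,-0.7],
  [5,0.59,0.1,11.5,-0.79],
  [5,0.59,0.2,12.6,-0.79],
  [5,0.59,0.29,13.16,-0.79],
  [5,0.59,0.29,13.16,-0.79],
])

```text
t: 52.5
tcp_pos: [0.5864, -0.1808, 0.2856]
tool_rot: [-0.051, 0.706, -0.705, 0.049]
force: [0.9, 0.1, -1.0]
finger_gap: 0.162
```

Emit:
apply_moves([
  [5,0,0.4,0,0],
  [5,0,0.8,0,0],
  [5,0,0.8,0,0],
  [5,0,0.8,0,0],
])

```text
t: 53.0
tcp_pos: [0.5876, -0.1794, 0.2632]
tool_rot: [0.051, -0.705, 0.705, -0.051]
force: [0.4, -0.3, -1.1]
finger_gap: 0.158
```

```bash
python3 - <<'E'
from fit import *
show();plan([.587,-.180,.255],-81.75)
s=manip.snapshot('scene')
crop('s',s,230,300,165,235,10,'pics/s3.png')
E
```

```text
t 53.0 tcp [ 0.5876 -0.1794  0.2632] yaw -81.71 tilt [ 0. -0. -1.] gap 13.5 F [ 0.3882 -0.3447 -1.0908] q [-0.4779  0.451   1.3857  0.      1.3048  0.9481]
plan [0.587, -0.18, 0.255] -> [0.023 0.272 0.018] tw 0.0
```

View pics/s3.png

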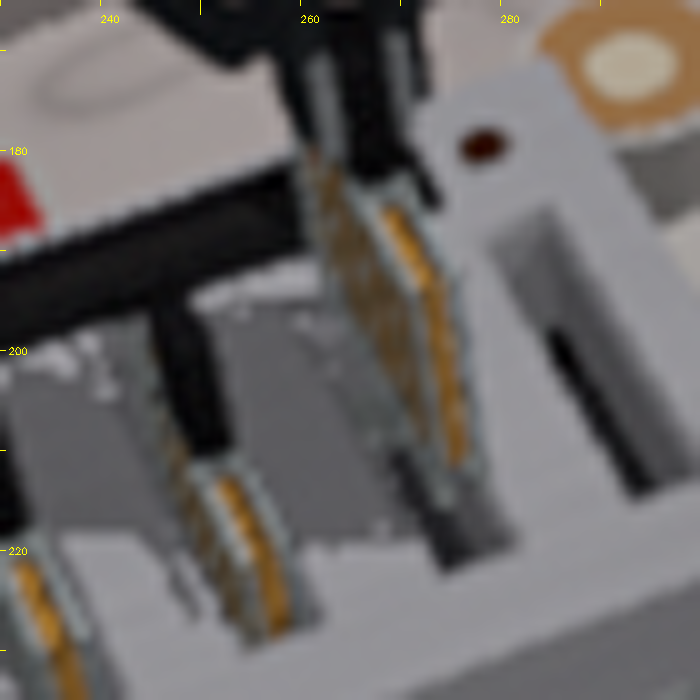

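Emit:
apply_moves([
  [5,0.01,0.2,0,0],
  [5,0.01,0.4,0,0],
  [5,0.01,0.5,0,0],
  [5,0.01,0.6,0,0],
  [5,0.01,0.7,0,0],
  [5,0.01,0.7,0,0],
])

```text
t: 53.8
tcp_pos: [0.587, -0.1799, 0.2419]
tool_rot: [-0.051, 0.705, -0.705, 0.051]
force: [-0.9, -0.5, -0.7]
finger_gap: 0.158
```

Emit:
apply_moves([
  [5,0,0.15,0,0],
  [5,0,0.3,0,0],
  [5,0,0.3,0,0],
])

```text
t: 54.18
tcp_pos: [0.5868, -0.1798, 0.2325]
tool_rot: [-0.051, 0.705, -0.705, 0.05]
force: [0.8, 0.9, -2.9]
finger_gap: 0.157
```

Foot is about 18 mm in; target TCP z ≈ 0.181.

Emit:
apply_moves([
  [5,0,0.3,0,0],
  [5,0,0.6,0,0],
  [5,0,0.9,0,0],
  [5,0,1.2,0,0],
  [5,0,1.4,0,0],
  [5,0,1.55,0,0],
  [5,0,1.55,0,0],
])

```text
t: 55.05
tcp_pos: [0.587, -0.1799, 0.1863]
tool_rot: [-0.051, 0.705, -0.705, 0.051]
force: [-0.3, -0.2, -1.1]
finger_gap: 0.154
```

Emit:
apply_moves([
  [5,0,0.1,0,0],
  [5,0,0.2,0,0],
  [5,0,0.23,0,0],
  [5,0,0.23,0,0],
])

```text
t: 55.55
tcp_pos: [0.5877, -0.1801, 0.1809]
tool_rot: [0.05, -0.705, 0.706, -0.051]
force: [-0.2, 0.9, 4.8]
finger_gap: 0.154
```

Emit:
apply_moves([
  [20,0,-0.03,0,0],
  [30,0,-0.03,0,0],
  [30,0,-0.1,0,0],
  [30,0,-1,0,0],
  [30,0,-2.5,0,0],
  [30,0,-3.4,0,0],
  [30,0,-3.4,0,0],
])

```text
t: 56.42
tcp_pos: [0.5886, -0.1807, 0.2844]
tool_rot: [0.049, -0.704, 0.706, -0.053]
force: [0.8, -0.7, -0.5]
finger_gap: 0.351
```

```bash
python3 - <<'E'
from fit import *
show()
plan([.603,.274,.26],-89.7)
s=manip.snapshot('scene')
crop('s',s,180,320,150,260,5,'pics/s4.png')
E
```

```text
t 56.42 tcp [ 0.5886 -0.1807  0.2844] yaw -81.76 tilt [ 0.0053 -0.0028 -1.    ] gap 30.0 F [ 0.7572 -0.6551 -0.4764] q [-0.4791  0.4319  1.3582 -0.      1.3455  0.9478]
plan [0.603, 0.274, 0.26] -> [ -2.645   0.775 -14.933] tw 0.79
```

View pics/s4.png

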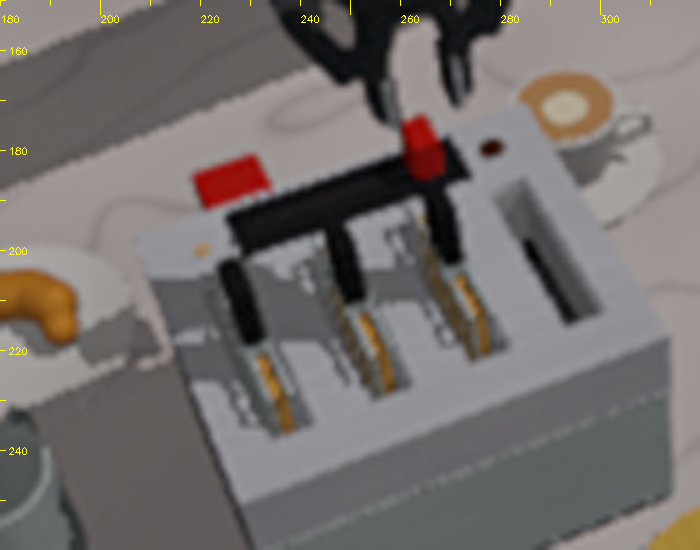

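Emit:
apply_moves([
  [30,-0.1,0,-0.8,0.1],
  [30,-0.3,0,-2.2,0.2],
  [30,-0.6,0,-3.7,0.3],
  [30,-0.9,0,-5.2,0.4],
  [30,-1.2,0,-6.7,0.5],
  [30,-1.4,0,-8.2,0.6],
  [30,-1.7,0,-9.7,0.7],
  [30,-2,0,-11.2,0.79],
  [30,-2.3,0.3,-12.7,0.79],
  [35,-2.5,0.6,-14.1,0.79],
  [35,-2.64,0.8,-14.93,0.79],
  [35,-2.64,0.8,-14.93,0.79],
])

```text
t: 57.98
tcp_pos: [0.5994, 0.276, 0.2546]
tool_rot: [0.005, -0.707, 0.708, -0.001]
force: [-0.8, -0.6, -0.8]
finger_gap: 0.41
```

Emit:
apply_moves([
  [35,0,0.2,0,0],
  [35,0,0.2,0,0],
])

```text
t: 58.22
tcp_pos: [0.6009, 0.2732, 0.2507]
tool_rot: [0.002, -0.707, 0.707, -0.001]
force: [0.2, -0.9, -0.4]
finger_gap: 0.412
```

```bash
python3 - <<'E'
from fit import *
show()
plan([.603,.274,.080],-89.7)
s=manip.snapshot('scene')
crop('s',s,310,440,120,240,6,'pics/u1.png')
E
```

```text
t 58.23 tcp [0.6009 0.2732 0.2507] yaw -89.75 tilt [-0.0021 -0.0009 -1.    ] gap 35.2 F [ 0.187  -0.8846 -0.4162] q [ 0.2579  0.531   1.2781 -0.0004  1.3348  1.8244]
plan [0.603, 0.274, 0.08] -> [-0.082  5.69  -0.032] tw -0.0
```

View pics/u1.png

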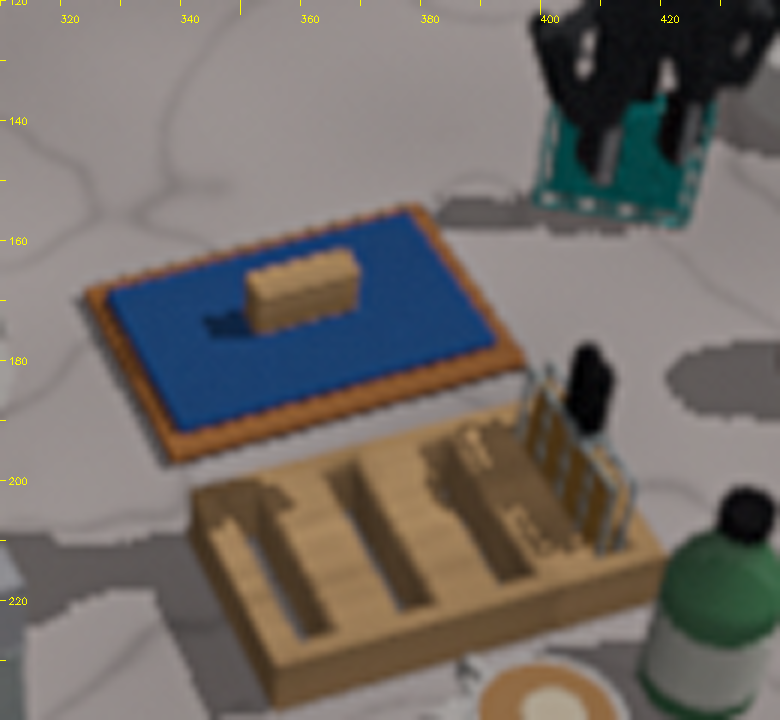

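Emit:
apply_moves([
  [35,-0.07,1.3,0,0],
  [35,-0.07,2.7,0,0],
  [35,-0.07,3.8,0,0],
  [35,-0.07,4.6,0,0],
  [35,-0.07,5.2,0,0],
  [35,-0.07,5.58,0,0],
  [35,-0.07,5.66,0,0],
  [35,-0.07,5.66,0,0],
  [20,-0.07,5.66,0,0],
  [5,-0.07,5.66,0,0],
  [5,-0.07,5.66,0,0],
  [5,-0.07,5.66,0,0],
])

```text
t: 59.78
tcp_pos: [0.6042, 0.2751, 0.083]
tool_rot: [-0.001, 0.707, -0.707, 0.003]
force: [0.7, 0.8, 5.3]
finger_gap: 0.163
```

```bash
python3 - <<'E'
from fit import *
show()
s=manip.snapshot('scene')
crop('s',s,310,440,120,240,6,'pics/u2.png')
E
```

```text
t 59.77 tcp [0.6042 0.2751 0.083 ] yaw -89.66 tilt [ 0.002   0.0008 -1.    ] gap 13.9 F [0.6705 0.8458 5.2568] q [0.2591 0.7159 1.4259 0.0003 0.9977 1.8238]
```

View pics/u2.png

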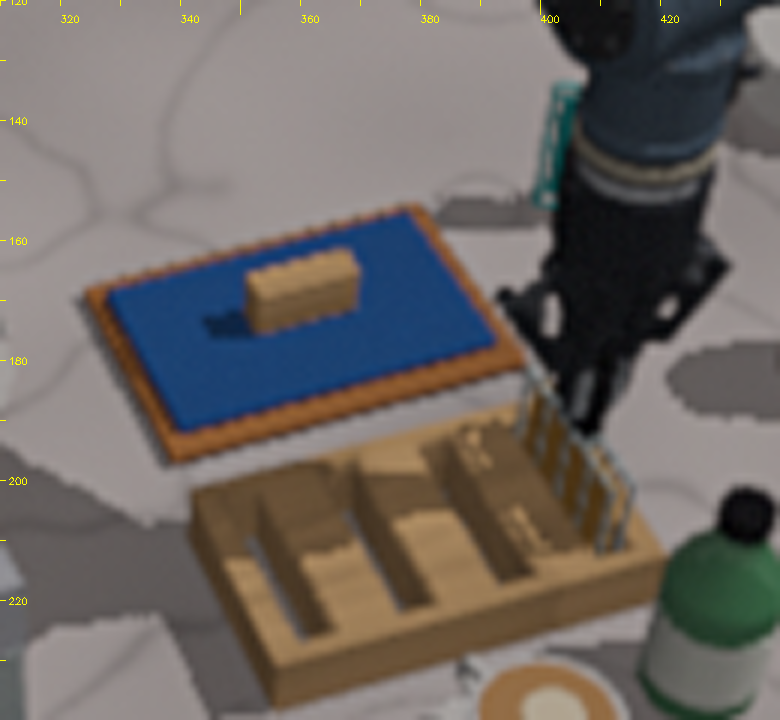

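Emit:
apply_moves([
  [5,0,-0.5,-0.03,0],
  [5,0,-1.5,-0.03,0],
  [5,0,-2.8,-0.03,0],
  [5,0,-4.2,-0.03,0],
  [5,0,-5.6,-0.03,0],
  [5,0,-6.8,-0.03,0],
  [5,0,-7.2,-0.03,0],
  [5,0,-7.2,-0.03,0],
])

```text
t: 60.82
tcp_pos: [0.6031, 0.2755, 0.298]
tool_rot: [0.002, -0.707, 0.707, -0.002]
force: [0.2, -0.1, -2.3]
finger_gap: 0.155
```

```bash
python3 - <<'E'
from fit import *
show()
plan([.5787,-.1208,.289],-81.75)
E
```

```text
t 60.83 tcp [0.6031 0.2755 0.298 ] yaw -89.66 tilt [ 0.     -0.0001 -1.    ] gap 13.2 F [ 0.1796 -0.1022 -2.3017] q [ 0.2603  0.498   1.2074 -0.0001  1.4363  1.8252]
plan [0.5787, -0.1208, 0.289] -> [ 0.893  0.301 13.204] tw -0.79
```

Emit:
apply_moves([
  [5,0,0,0.6,0],
  [5,0.1,0,1.8,-0.1],
  [5,0.2,0,3.2,-0.2],
  [5,0.3,0,4.6,-0.3],
  [5,0.4,0,6,-0.4],
  [5,0.5,0,7.4,-0.5],
  [5,0.6,0,8.8,-0.6],
  [5,0.7,0,10.2,-0.7],
  [5,0.89,0.1,11.5,-0.79],
  [5,0.89,0.2,12.6,-0.79],
  [5,0.89,0.3,13.2,-0.79],
  [5,0.89,0.3,13.2,-0.79],
])

```text
t: 62.32
tcp_pos: [0.5781, -0.1215, 0.2875]
tool_rot: [-0.051, 0.706, -0.705, 0.049]
force: [0.3, 0.6, -1.8]
finger_gap: 0.16
```

Emit:
apply_moves([
  [5,0,0.4,0,0],
  [5,0,0.8,0,0],
  [5,0,0.8,0,0],
  [5,0,0.8,0,0],
])

```text
t: 62.82
tcp_pos: [0.5792, -0.12, 0.2649]
tool_rot: [-0.051, 0.705, -0.705, 0.051]
force: [-0.5, -0.4, -1.3]
finger_gap: 0.156
```

```bash
python3 - <<'E'
from fit import *
show();plan([.5787,-.1208,.2575],-81.75)
s=manip.snapshot('scene')
crop('s',s,250,320,155,225,10,'pics/u3.png')
E
```

```text
t 62.83 tcp [ 0.5792 -0.12    0.2649] yaw -81.71 tilt [ 0.  0. -1.] gap 13.3 F [-0.545  -0.4051 -1.3333] q [-0.3931  0.4157  1.4412  0.      1.2847  1.033 ]
plan [0.5787, -0.1208, 0.2575] -> [0.021 0.247 0.024] tw 0.0
```

View pics/u3.png

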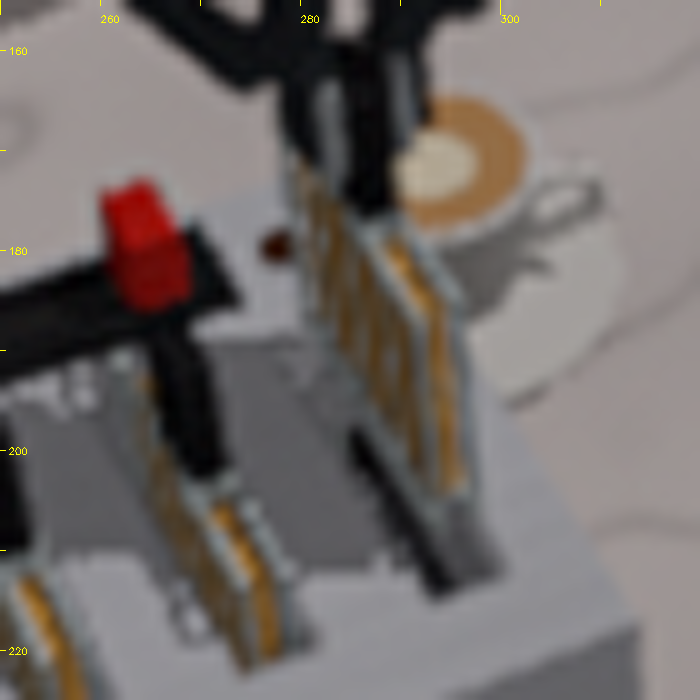

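Emit:
apply_moves([
  [5,0.01,0.2,0,0],
  [5,0.01,0.4,0,0],
  [5,0.01,0.5,0,0],
  [5,0.01,0.6,0,0],
  [5,0.01,0.7,0,0],
  [5,0.01,0.7,0,0],
])

```text
t: 63.62
tcp_pos: [0.5787, -0.1207, 0.2437]
tool_rot: [-0.051, 0.705, -0.705, 0.051]
force: [0.4, 0.4, -3.0]
finger_gap: 0.156
```

Emit:
apply_moves([
  [5,0,0.15,0,0],
  [5,0,0.3,0,0],
  [5,0,0.3,0,0],
])

```text
t: 64.0
tcp_pos: [0.5785, -0.1206, 0.2344]
tool_rot: [-0.051, 0.705, -0.705, 0.05]
force: [-0.4, -0.0, -2.1]
finger_gap: 0.157
```

Emit:
apply_moves([
  [5,0,0.3,0,0],
  [5,0,0.6,0,0],
  [5,0,0.9,0,0],
  [5,0,1.2,0,0],
  [5,0,1.4,0,0],
  [5,0,1.55,0,0],
  [5,0,1.55,0,0],
])

```text
t: 64.88
tcp_pos: [0.5786, -0.1206, 0.1881]
tool_rot: [-0.051, 0.705, -0.705, 0.051]
force: [0.4, -0.6, -1.1]
finger_gap: 0.157
```

Emit:
apply_moves([
  [5,0,0.1,0,0],
  [5,0,0.2,0,0],
  [5,0,0.23,0,0],
  [5,0,0.23,0,0],
])

```text
t: 65.38
tcp_pos: [0.5789, -0.1206, 0.1829]
tool_rot: [0.051, -0.705, 0.705, -0.051]
force: [-1.6, 1.8, 6.0]
finger_gap: 0.158
```

Emit:
apply_moves([
  [20,0,-0.03,0,0],
  [30,0,-0.03,0,0],
  [30,0,-0.1,0,0],
  [30,0,-1,0,0],
  [30,0,-2.5,0,0],
  [30,0,-3.4,0,0],
  [30,0,-3.4,0,0],
])

```text
t: 66.25
tcp_pos: [0.5803, -0.1212, 0.2861]
tool_rot: [0.049, -0.704, 0.706, -0.053]
force: [-0.3, 0.4, -0.2]
finger_gap: 0.35
```

```bash
python3 - <<'E'
from fit import *
show()
plan([.603,.274,.26],-89.7)
s=manip.snapshot('scene');t=manip.snapshot('top')
crop('s',s,180,320,150,260,5,'pics/v1.png');crop('t',t,330,450,160,260,6,'pics/v2.png')
E
```

```text
t 66.25 tcp [ 0.5803 -0.1212  0.2861] yaw -81.76 tilt [ 0.0055 -0.0023 -1.    ] gap 29.9 F [-0.339   0.3563 -0.153 ] q [-0.3942  0.3959  1.4134  0.      1.3264  1.0326]
plan [0.603, 0.274, 0.26] -> [ -2.633   0.845 -12.931] tw 0.79
```

View pics/v1.png

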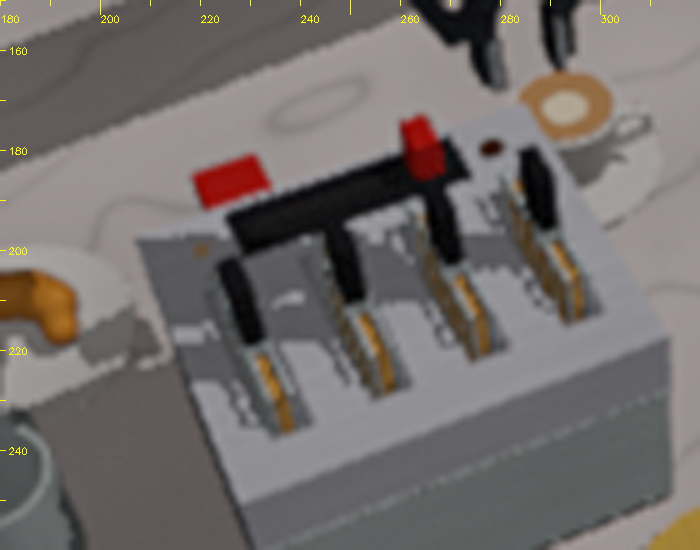

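View pics/v2.png

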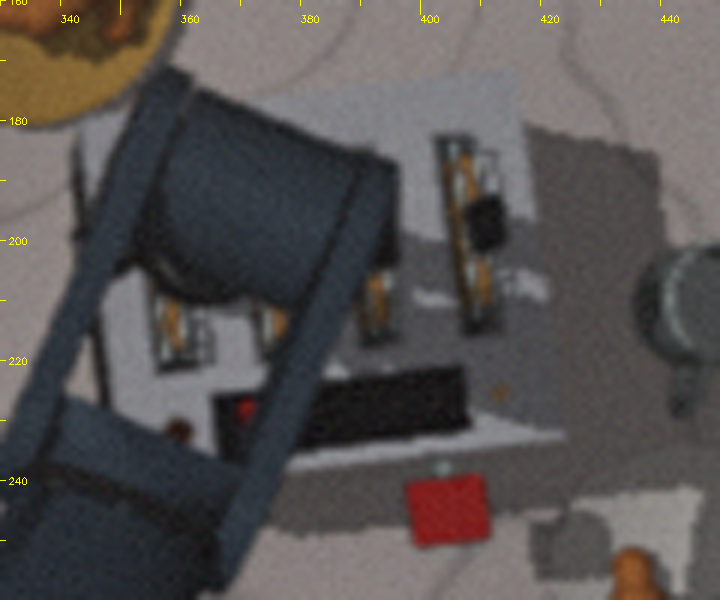

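```bash
python3 - <<'E'
from fit import *
plan([.435,-.298,.22],-81.75)
s=manip.snapshot('scene')
crop('s',s,290,450,110,250,5,'pics/v3.png')
E
```

```text
plan [0.435, -0.298, 0.22] -> [5.571 2.097 5.176] tw -0.0
```

View pics/v3.png

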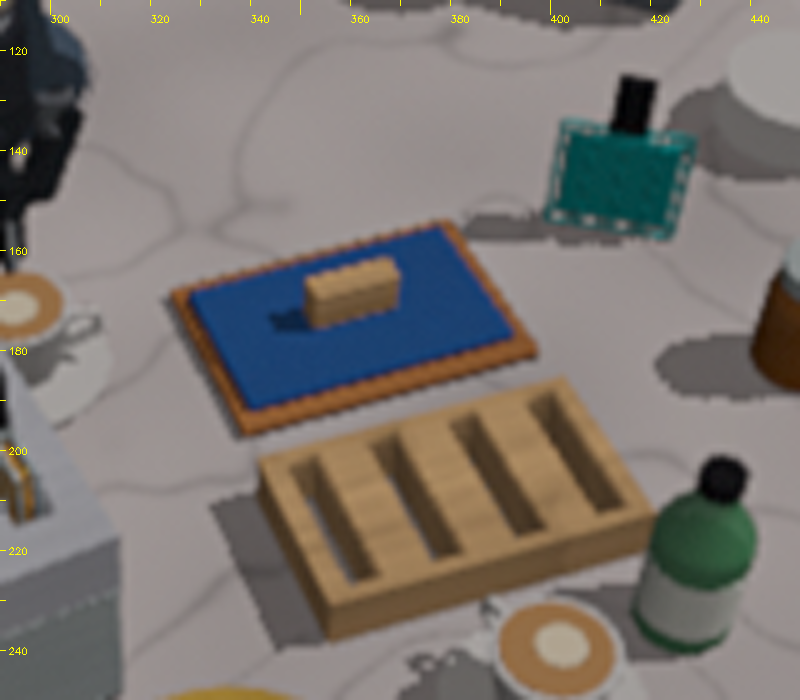

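Emit:
apply_moves([
  [20,1,0,0.3,0],
  [10,2.2,0,1.2,0],
  [0,3.4,0,2.4,0],
  [0,4.6,0,3.6,0],
  [0,5.5,0,4.6,0],
  [0,5.57,0.5,5.18,0],
  [0,5.57,1.5,5.18,0],
  [0,5.57,2.1,5.18,0],
  [0,5.57,2.1,5.18,0],
  [0,5.57,2.1,5.18,0],
])

```text
t: 67.65
tcp_pos: [0.4362, -0.2981, 0.2202]
tool_rot: [-0.051, 0.705, -0.705, 0.051]
force: [-0.5, 0.7, 0.3]
finger_gap: 0.003
```

```bash
python3 - <<'E'
from fit import *
show()
s=manip.snapshot('scene');t=manip.snapshot('top')
crop('s',s,180,320,120,230,5,'pics/w1.png');crop('t',t,350,450,180,280,7,'pics/w2.png')
print(proj('scene',[.44,-.293,.25]),proj('scene',[.44,-.293,.155]))
E
```

```text
t 67.65 tcp [ 0.4362 -0.2981  0.2202] yaw -81.72 tilt [-0.0002  0.0005 -1.    ] gap 0.2 F [-0.4741  0.7184  0.3195] q [-0.8113  0.3735  1.6509  0.0003  1.1177  0.6149]
(np.float64(219.84016355495731), np.float64(163.23884199425424)) (np.float64(226.05695900205822), np.float64(184.94805084045197))
```

View pics/w1.png

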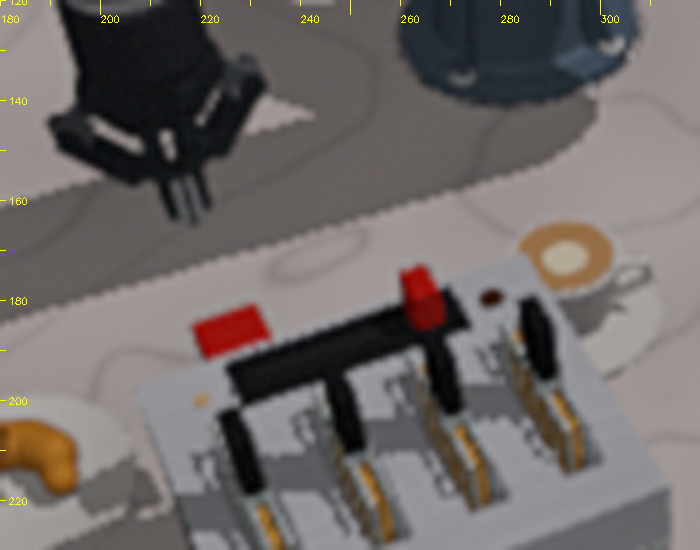

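View pics/w2.png

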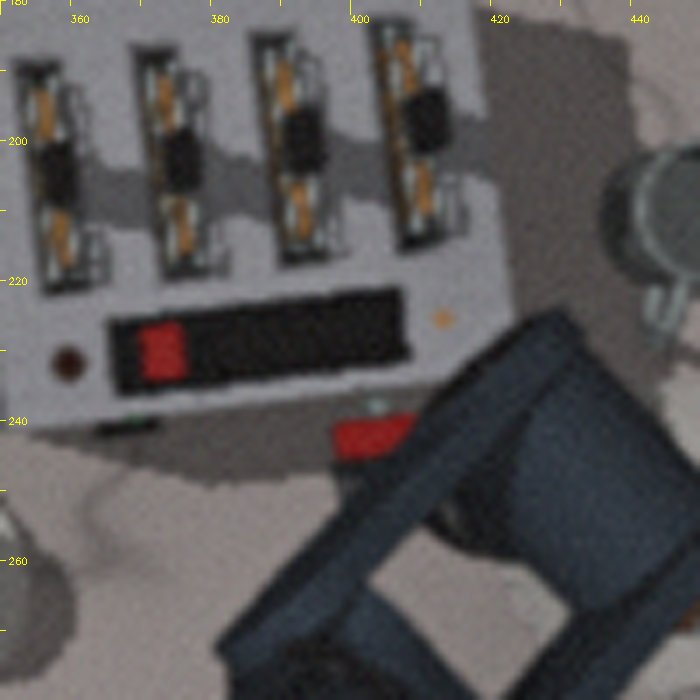

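Emit:
apply_moves([
  [0,0,0.8,-0.27,0],
  [0,0,1.6,-0.27,0],
  [0,0,2.4,-0.27,0],
  [0,0,2.75,-0.27,0],
  [0,0,2.75,-0.27,0],
])

```text
t: 68.38
tcp_pos: [0.4346, -0.2904, 0.1381]
tool_rot: [-0.051, 0.705, -0.705, 0.051]
force: [0.6, -0.6, 0.8]
finger_gap: 0.001
```

```bash
python3 - <<'E'
from fit import *
show()
s=manip.snapshot('scene');t=manip.snapshot('top')
crop('s',s,190,270,150,220,9,'pics/w3.png')
E
```

```text
t 68.38 tcp [ 0.4346 -0.2904  0.1381] yaw -81.76 tilt [-0.0002  0.0002 -1.    ] gap 0.1 F [ 0.6256 -0.5602  0.8257] q [-0.803   0.4801  1.7514  0.      0.9104  0.6239]
```

View pics/w3.png

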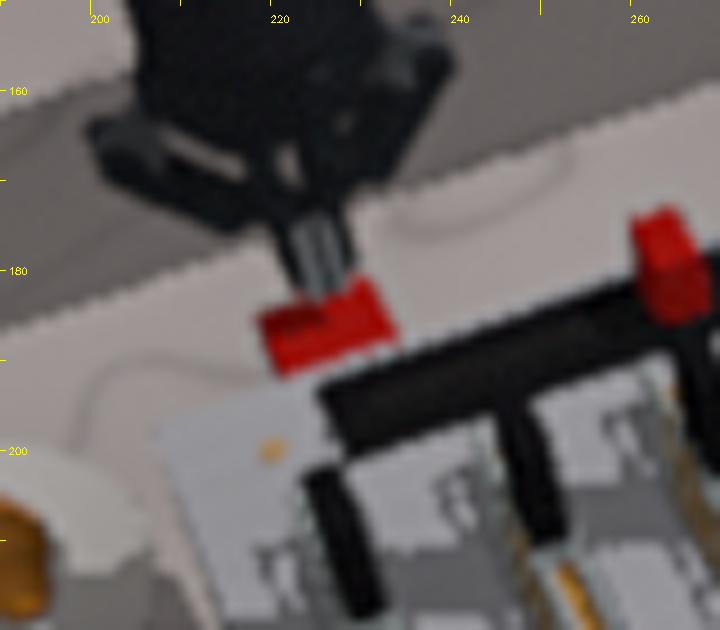

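Emit:
apply_moves([
  [0,0,0.3,0,0],
  [0,0,0.5,0,0],
  [0,0,0.7,0,0],
  [0,0,0.9,0,0],
  [0,0,0.9,0,0],
])

```text
t: 69.1
tcp_pos: [0.4346, -0.2905, 0.1112]
tool_rot: [0.051, -0.705, 0.705, -0.051]
force: [-0.9, -0.4, 4.6]
finger_gap: 0.003
```

Emit:
apply_moves([
  [0,0,0.2,0,0],
  [0,0,0.4,0,0],
  [0,0,0.5,0,0],
  [0,0,0.5,0,0],
])

```text
t: 69.6
tcp_pos: [0.4343, -0.2901, 0.0955]
tool_rot: [-0.051, 0.706, -0.705, 0.051]
force: [-0.5, -0.3, 0.9]
finger_gap: 0.001
```

```bash
python3 - <<'E'
from fit import *
show()
s=manip.snapshot('scene');t=manip.snapshot('top')
crop('s',s,190,270,150,220,9,'pics/w4.png')
E
```

```text
t 69.6 tcp [ 0.4343 -0.2901  0.0955] yaw -81.76 tilt [-0.0008  0.0008 -1.    ] gap 0.1 F [-0.4962 -0.2548  0.9229] q [-0.8031  0.5485  1.7857  0.      0.8085  0.6239]
```

View pics/w4.png

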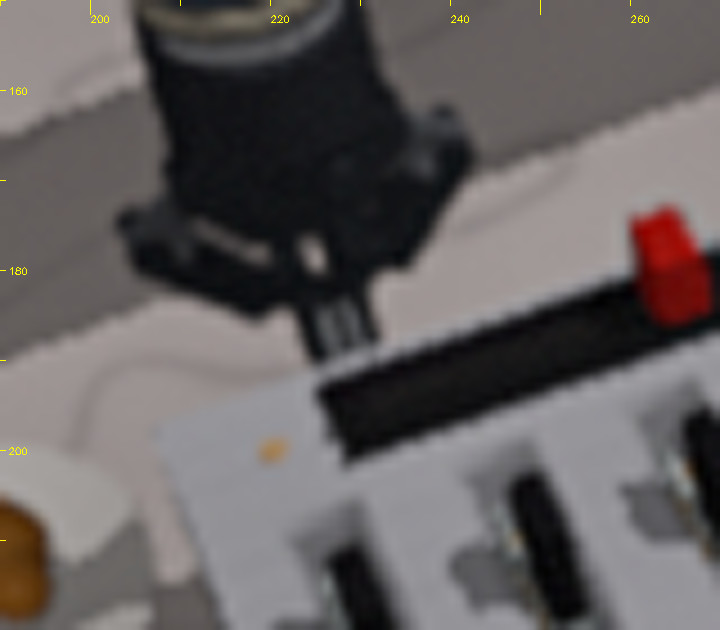

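Emit:
apply_moves([
  [0,0,-0.5,0,0],
  [0,0.3,-1.5,0,0],
  [0,1,-3,0,0],
  [0,2,-4.5,0,0],
  [0,2,-5.5,0,0],
  [0,2,-5.5,0,0],
  [0,2,-5.5,-1,0],
  [0,2,-5.5,-2,0],
])

```text
t: 70.7
tcp_pos: [0.3659, -0.2384, 0.2604]
tool_rot: [-0.051, 0.706, -0.705, 0.05]
force: [1.0, -0.3, -0.5]
finger_gap: 0.002
```

```bash
python3 - <<'E'
from fit import *
show()
s=manip.snapshot('scene');t=manip.snapshot('top')
crop('s',s,180,320,150,260,5,'pics/x1.png');cv2.imwrite('pics/x2.png',cv2.resize(t[100:310,120:540,::-1],None,fx=1.9,fy=1.9));crop('s',s,290,450,110,250,4,'pics/x3.png')
E
```

```text
t 70.7 tcp [ 0.3659 -0.2384  0.2604] yaw -81.79 tilt [-0.0011  0.0014 -1.    ] gap 0.2 F [ 1.018  -0.2559 -0.463 ] q [-0.8345  0.1913  1.7995  0.0002  1.1526  0.593 ]
```

View pics/x1.png

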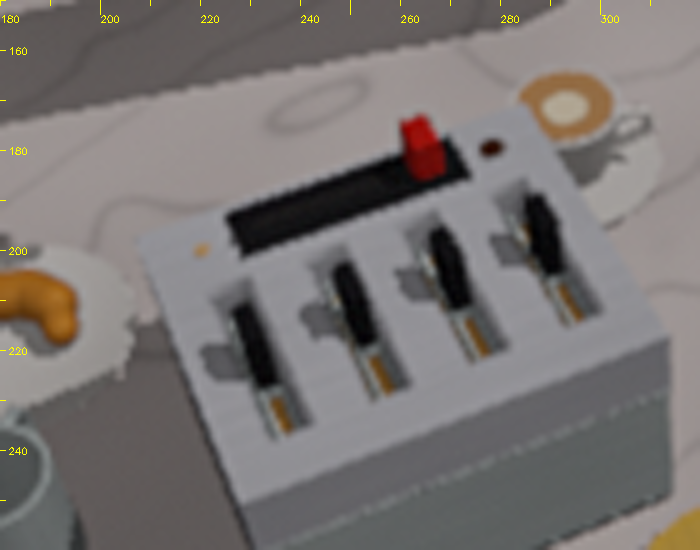

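View pics/x2.png

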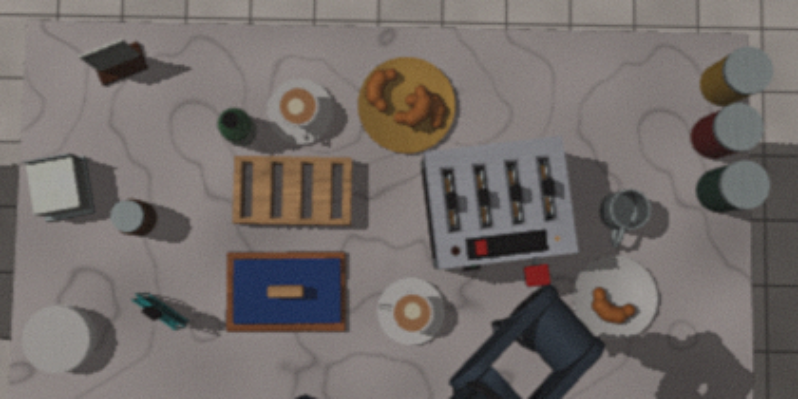

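View pics/x3.png

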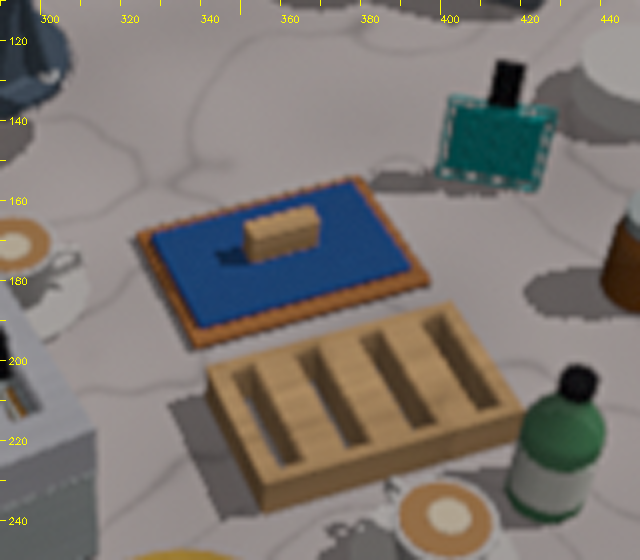

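```bash
python3 - <<'E'
from station import manip
print(manip.sign_off())
E
```

```text
the job is handed in; nothing more can be done
None
```

The whole order is done, and I handed it in at about 71 s of the 210 s allowed.

- **Cover:** It lies flat and centred on the board. It was knocked about 4 cm aside once while the arm was elsewhere. I picked it up again and re-centred it before moving any cage, and the last pictures show it still in place.
- **Selector:** I slid it to the large dark dot until it stopped against 21 N. The last pictures show it still there.
- **Cages:** All four cages from the rack stand in their own toaster slots. Each went down until it touched the carriage at the expected depth. The turquoise look-alike was not touched.
- **Lever:** I pressed it until the resistance dropped away. After the arm withdrew, it stayed down with all four cages sunk 40 mm.
- **Bystanders:** The coffee, pastries and other items look unmoved in the last top view.

**Disagreements:**
- The reported height of the tool was about 30 mm lower than the heights of the objects, so the first attempt to grip the cover closed above its handle. It pressed down with up to about 18 N before I saw this.
- The cameras were off by up to about 9 mm against the robot's position. I corrected both by touch and by comparing fingers and objects in the pictures.

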